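# Stamp the red slide case in the bench press

## Task

Take the red-capped slide case out of the blue rack and slide it, white end first and lying flat, fully home against the stop inside the guide of the grey stamping press, with its red cap end left sticking out of the mouth. Then push the press's green plunger head all the way down to its stop, let it spring back up, and leave the case in the press. Leave the other two cases and everything else on the bench where they are.

Things in the scene. Friction and masses are not known exactly. Their poses are not given: they have to be found in the camera images.
- case_red: Rigid slide case to be stamped, standing cap up in one of the rack's three cells (which one varies). 120 mm long (z), 44 wide (y), 26 thick (x), plain rectangular section, 0.08-0.17 kg; white, last 34 mm at the +z end a red cap. Origin: centre of the white foot end; z along its length to the cap. It can stand on its flat foot.
- case_blue: Same case with a blue cap, standing in another cell of the rack. Leave it there.
- case_yellow: Same case with a yellow cap, standing in another cell of the rack. Leave it there.
- rack: Blue rack fixed on one side, left or right; origin under centre, 46 mm deep (x), 176 wide (y). Cells at y = -56, 0, 56 mm, 48 (y) by 30 (x), floor z = 6. Cheeks between them, 8 thick, 38 deep in x, rise to z = 130, above the case tops (126), hiding the cases' narrow sides; lips at front and back (x) only to z = 46, so a case can be gripped across its 26 mm.
- press: Grey stamping press fixed on the other side than the rack, its mouth facing away from the robot base. Origin on the bench under the plunger's axis; x = push-in direction. 75 mm wide (y), x from -40 (front face with the mouth) to +76; guide part 78 high, rear block (x over 28) 113 high, round housing of radius 22 under the plunger up to z = 118.
- press_mouth (a point): Centre of the guide's mouth, 49.5 mm above the bench; axes as the press. The guide is a level slot 47 mm wide (y), 29 high (floor z = 35, roof z = 64), 68 deep to its stop, sides, roof and floor flared over the first 8 mm. It takes a case only lying flat, 44 mm width level; a case fully home sticks out 52 mm.
- press_home (a point): Centre of the guide's rear stop, 49.5 mm above the bench, 68 mm behind the mouth along the press's +x; the foot end of a case fully home touches here.
- plunger_top (a point): Centre of the top of the green mushroom plunger head, radius 24 mm; 164 mm above the bench when up, 148 mm when down.
- plunger (a joint): Plunger travel in m: 0 up, 0.016 at its lower stop. A spring returns it: about 3.5 N to start it, about 11.5 N at the stop.
- dishes_low: Bystander: stack of two petri dishes, radius 45 mm, 30 mm high, behind the rack. Origin under its centre.
- dishes_tall: Bystander: stack of four petri dishes, radius 45 mm, 60 mm high. Origin under its centre.
- flask: Bystander: small green conical glass flask, foot radius 34 mm, 105 mm high. Origin under its centre.
- wash_bottle: Bystander: yellow wash bottle beside the press, radius 30 mm, 151 mm high with its spout. Origin under its centre.
- jar: Bystander: small amber jar with a white cap, radius 22 mm, 85 mm high, behind the rack. Origin under its centre.
- marker: Bystander: marker pen lying along its x, 130 mm long, 15 mm thick. Origin under its middle.

How it is judged:
On the way, in this order (a step that is already met when the one before it is completed fails the run):
1. the red case is fully home in the guide, lying flat, foot end first (distance between case_red and press_home below 0.006 m and angle between the z axis of case_red and the x axis of press, either way round below 0.08 rad), for 0.2 s.
2. the plunger is pressed down to its stop with the red case home (all of step 1 and value of joint plunger above 0.0145 m), for 0.1 s.
At the end, for the whole second after the job is handed in: Red case at rest in the guide, foot centre within 6 mm of the stop's centre, length within 0.08 rad of the press's x; plunger, after coming within 1.5 mm of its lower stop, back up (under 3 mm); every bystander within 30 mm of its start and 0.3 rad of upright (all of step 1 and value of joint plunger below 0.003 m and linear speed of case_red below 0.02 m/s and distance of each of case_blue, case_yellow, dishes_low, dishes_tall, flask, wash_bottle, marker, jar from where it was at the start of the episode below 0.03 m and angle between each of case_blue, case_yellow, dishes_low, dishes_tall, flask, wash_bottle, marker, jar's own z axis and vertical below 0.3 rad); the robot touches nothing.
It fails at once if a bystander is moved by 30 mm or more, or tipped over (not (distance of each of case_blue, case_yellow, dishes_low, dishes_tall, flask, wash_bottle, marker, jar from where it was at the start of the episode below 0.03 m and angle between each of case_blue, case_yellow, dishes_low, dishes_tall, flask, wash_bottle, marker, jar's own z axis and vertical below 0.3 rad)).
It also fails if it takes over 72 s, if anything falls off the work surface, if the arm or the gripper's body presses on something with over 40 N, if the wrist force passes 120 N, or if a joint passes its speed limit or range.

## Robot

A 6-joint arm with a two-finger parallel gripper is mounted at the origin on the work surface. World frame = base frame: x ahead of the robot, y to its left, z up, the work surface at z = 0. Lengths are in m, angles in rad, forces in N, time in s.
With the tool pointing down it reaches from about 0.35 to 0.775 m from the base axis. Payload 7.3 kg.
Tool frame: the origin (TCP) lies on the front face of the gripper's body, between the roots of the fingers; the fingertips stand ahead of it and the grasp point (between the pads) lies 47 mm ahead of it (finger_overhang is the z of the fingertips in the tool frame, in m); z points along the fingers, y is the line along which they close (so a half turn about z gives the same grasp; the last joint's range is limited). The gripper opens to 92 mm and grips with 3 to 60 N. Pads are 19 mm wide; open, the fingers measure 130 mm over their backs; the gripper's body (75 mm by 190 mm) begins 47 mm behind the grasp point.
Start: joints at [1.077, 0.342, 1.524, -0, 1.275, -0.146], TCP at [0.179, 0.494, 0.292] pointing down, gripper open.
Joint ranges: [-2.53, 2.53], [-0.77, 2.02], [0.04, 2.7], [-1, 4.14], [0.28, 2.66], [-3.11, 3.11]. Speed limits (rad/s): [2.57, 2.57, 3.14, 3.14, 3.14, 3.14].

## Interface

Orientations are given as [roll, pitch, yaw] about the fixed x, y, z axes, in that order (R = Rz(yaw) Ry(pitch) Rx(roll)).
In Python, from cell import * gives the robot as it stands. The module is installed in compiled form; this text tells all that it offers.
- The arm moves only by the tool arm_command, never from a script. Its argument "series" is a list of rows, each an object of numbers: "x", "y", "z": the shift along the tool's x, y, z in mm; "rx", "ry", "rz": the turn, a rotation vector about the tool's x, y, z in degrees. A call has 1 to 20 rows; each row is the pose to reach, as a shift and turn from the pose commanded when the call began, along the tool's axes at that moment; what a row does not reach only later rows make up. A row lasts 1/10 s, in which the tool goes at most 50 mm and 8.59 degrees, less where a joint would pass 70% of its speed; a pose out of reach is approached as far as the arm can. A call with a gripper value outside its range is refused whole. "hand" is the finger opening in mm, from 0 to 91.8, set as the call begins (left out, the last holds). The fingers move at their own pace and stop on an object; "squeeze" is the grip in N (left out, the last holds). Time passes only in rows, so rows that repeat a pose let the fingers close. It gives the time, the measured TCP pose, the force, the opening and the grip force at its end, in the units of the state.
- observe(): the state, without advancing time (a new reading comes with each control period).
- read_camera(name): name is "scene" or "top" or "wrist"; returns a dict with "pixels" (384x512x3 uint8, blue, green, red), "K" (3x3 intrinsics, pixels), "k1" (the pictures are not rectified: a ray, as slopes to the right and down, at radius r is drawn at 1 + k1 r^2 times it, then the intrinsics apply), "rvec" (rotation vector, rad) and "tvec" (3), from world to camera coordinates, as OpenCV has them. Camera axes: x right, y down, z forward; pixel columns grow to the right and rows downward; lengths in m; the calibration is good to about 2 mm. A picture is of the moment at which its call begins. There is no depth.
- hand_in(): hands the job in; it is judged then, once.
Trained networks look in a picture, given as the dict that the camera call returned (one of the last four; its "shot" number tells which), for a name from the list of things; names that differ only in an ending like _2 or _b are one class to them, and where a whole thing is asked for, a point or a joint stands for the part that bears it (a point fixed in the world has none). Each returns a list of dicts, best first, with "confidence" (0 to 1); they miss things now and then, are a little off and sometimes report something else, mostly with a low value. They report only what shows in the picture. A call takes as long as a camera call.
- boxes_of(picture, query): "point" ([x, y, z] in m, in world coordinates, good to about 4 mm: the middle of the surface that is visible of it).
- trace(picture, query): "pixels" (384x512 bool, what is visible of it).
- mark_of(picture, query): "point" ([x, y, z] in m, in world coordinates, good to about 4 mm: a listed point, or the origin of a listed thing).
The state is a dict: "time": time; "qpos": joint angles; "qvel": joint speeds; "joint_efforts": joint torques, N m; "tool_pos": TCP position; "tool_rot": TCP orientation; "contact_force": force on the tool from outside, world axes, zero at the start; "torque": the same for the moment, N m; "opening": finger opening in m; "grip_force": force on a finger pad.
Only numpy, scipy, OpenCV 4.12 (cv2) and the standard library are available. Lean on these libraries where they do the work, as an engineer would, in place of code of your own. Each camera call takes 0.05 s, during which the arm holds its last target. There are 200 camera calls.

## Working session

There is one attempt and no reset: what is moved stays moved. The work goes in short steps, Python scripts to look and compute and a tool call to move; the robot and the scene stay as the last step left them, time stands still between calls to the robot, and variables do not carry over. Pictures are saved under pics/ and viewed, at most 11 in all, crops included, and the job is handed in when it is done.

Besides the shell and the picture viewer there is one more tool, called after "Request:" as name(argument=value, ...), one argument or row to a line, values as JSON. arm_command: Moves the arm, as the interface text tells. Its arguments: {"type":"object","properties":{"series":{"type":"array"},"hand":{"type":"number"},"squeeze":{"type":"number"}},"required":["series"]}

```bash
mkdir -p pics; cat > h.py <<'E'
from cell import *
import numpy as np, cv2
from scipy.spatial.transform import Rotation as R
np.set_printoptions(precision=4,suppress=True)
E
python3 - <<'E'
from h import *
s=observe(); print({k:np.round(v,4) for k,v in s.items()})
A=read_camera("scene");B=read_camera("top")
cv2.imwrite("pics/a.png",A["pixels"]);cv2.imwrite("pics/b.png",B["pixels"])
for n in "case_red case_blue case_yellow rack press press_mouth press_home plunger_top dishes_low dishes_tall flask wash_bottle jar marker".split():
  for p,l in((A,"s"),(B,"t")):
    m=mark_of(p,n)[:1]
    for d in m: print(n,l,np.round(d["point"],4),round(d["confidence"],2))
for p in(A,B): print(p["K"],p["k1"],p["rvec"],p["tvec"], p["shot"])
E
```

```text
{'time': np.float64(0.0), 'qpos': array([ 1.077 ,  0.3427,  1.5251, -0.    ,  1.2754, -0.146 ]), 'qvel': array([ 0.0001, -0.0005,  0.0003, -0.0009, -0.0022,  0.0005]), 'joint_efforts': array([ -0.0018, -43.1252, -24.4211,   0.0715,   0.0562,  -0.0001]), 'tool_pos': array([0.1788, 0.4933, 0.2915]), 'tool_rot': array([-3.1401, -0.0002,  2.7938]), 'contact_force': array([-0.0734,  0.0088,  1.0339]), 'torque': array([-0.0449, -0.0122, -0.0393]), 'grip_force': np.float64(0.0), 'opening': np.float64(0.0918)}
case_red s [0.417  0.2066 0.0004] 0.9
case_red t [0.415  0.2052 0.0063] 0.49
case_blue s [0.3823 0.3108 0.0053] 0.59
case_blue t [0.3839 0.3113 0.0085] 0.79
case_yellow s [0.3991 0.2577 0.0072] 0.74
case_yellow t [0.4008 0.2621 0.0033] 0.46
rack s [ 0.3963  0.2629 -0.0031] 0.62
rack t [0.4014 0.2595 0.    ] 0.92
press s [ 0.4037 -0.2383  0.0012] 0.77
press t [ 0.4057 -0.2424 -0.0027] 0.89
press_mouth s [ 0.4461 -0.2434  0.0468] 0.71
press_mouth t [ 0.4363 -0.2425  0.0488] 0.89
press_home s [ 0.374  -0.237   0.0496] 0.86
press_home t [ 0.3777 -0.234   0.0528] 0.66
plunger_top s [ 0.4048
[... 188 characters left out ...]
] 0.79
dishes_tall t [ 0.6998  0.0363 -0.0024] 0.95
flask s [ 0.5487 -0.0113  0.0027] 0.85
flask t [ 0.5436 -0.0169  0.0021] 0.57
wash_bottle s [ 0.3539 -0.3545 -0.0019] 0.65
wash_bottle t [ 0.354  -0.3563  0.0038] 0.69
jar s [ 0.5496  0.1814 -0.0006] 0.95
jar t [0.5499 0.1782 0.0027] 0.7
marker s [ 0.3878 -0.0042 -0.0034] 0.64
marker t [ 0.3911 -0.0059 -0.0057] 0.78
[[454.6452   0.     259.811 ]
 [  0.     454.6452 193.0196]
 [  0.       0.       1.    ]] -0.1412486942588342 [ 1.7292  1.7307 -0.7588] [ 0.0778 -0.2789  1.7319] 1
[[424.5378   0.     255.7955]
 [  0.     424.5378 190.681 ]
 [  0.       0.       1.    ]] -0.09464084724798429 [ 2.1676 -2.2005  0.0953] [-0.0629  0.5574  1.0367] 2
```

```bash
python3 -c "
import cv2,numpy as np
a=cv2.imread('pics/a.png');b=cv2.imread('pics/b.png');cv2.imwrite('pics/ab.png',cv2.resize(np.vstack([a,b]),(800,1200))[:, :]) ;cv2.imwrite('pics/a2.png',cv2.resize(a,(800,600)));cv2.imwrite('pics/b2.png',cv2.resize(b,(800,600)))"
```

```text
(no output)
```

View pics/a2.png

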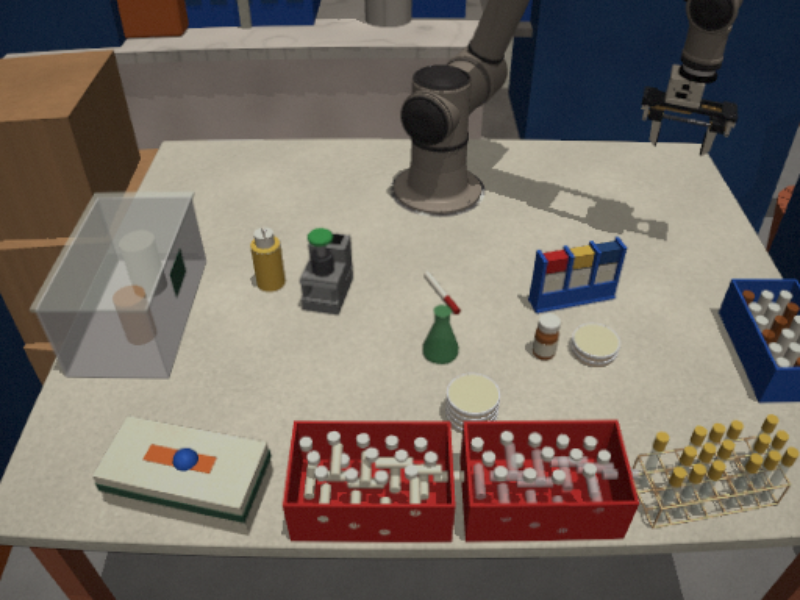

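View pics/b2.png

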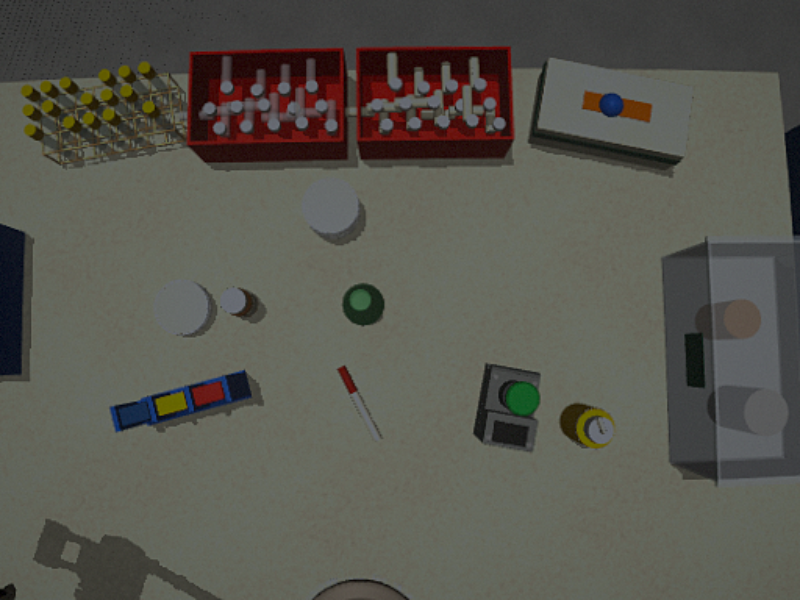

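The red case is in the rack cell nearest the robot's midline (scene picture, cap at about (553,262) of 800x600). The press mouth faces away from the base on the right (top picture, head at about (521,398)). First I'll move above the rack for a close look.

```bash
cat >> h.py <<'E'
def tgt(p,Rm,base=None):
    "shift (mm) and turn (deg) in the current tool frame to reach TCP p, rotation Rm"
    s=observe(); p0=s["tool_pos"]; R0=R.from_euler("xyz",s["tool_rot"])
    d=R0.inv().apply(np.array(p)-p0)*1000; r=(R0.inv()*Rm).as_rotvec(degrees=True)
    return np.round(d,1),np.round(r,1)
def rot(zdir,ydir):
    z=np.array(zdir,float);z/=np.linalg.norm(z);y=np.array(ydir,float);y-=z*(y@z);y/=np.linalg.norm(y)
    return R.from_matrix(np.c_[np.cross(y,z),y,z])
def st():
    s=observe();print(round(float(s["time"]),2),"q",s["qpos"],"p",s["tool_pos"],"rot",s["tool_rot"],"F",s["contact_force"],"open",s["opening"],"grip",s["grip_force"])
    open("log.txt","a").write(repr([list(map(float,s[k])) for k in("qpos","tool_pos","tool_rot")])+"\n")
E
python3 - <<'E'
from h import *
import cell; print([ (n,getattr(cell,n)) for n in dir(cell) if 'finger' in n or 'over' in n])
st()
print(tgt([.40,.225,.29],rot([0,0,-1],[.955,.3,0])))
E
```

```text
[('finger_overhang', 0.0655)]
1.5 q [ 1.077   0.342   1.5241  0.      1.2754 -0.146 ] p [0.1789 0.4936 0.2922] rot [ 3.1415 -0.      2.7938] F [-0.0358 -0.3159 -0.5608] open 0.09178973291793759 grip 0.0
(array([-299.4, -177.2,    2.2]), array([ 0. , -0. , 52.6]))
```

Request:
arm_command(
  series=[
    {"x":-50,"y":-30,"rz":8},
    {"x":-100,"y":-59,"rz":16},
    {"x":-150,"y":-89,"rz":24},
    {"x":-200,"y":-118,"rz":32},
    {"x":-250,"y":-148,"rz":40},
    {"x":-299,"y":-177,"rz":48},
    {"x":-299,"y":-177,"rz":52.6},
    {"x":-299,"y":-177,"rz":52.6},
    {"x":-299,"y":-177,"rz":52.6},
  ],
)

```text
invalid input
```

```bash
python3 - <<'E'
from h import *
st()
W=read_camera("wrist"); cv2.imwrite("pics/w1.png",W["pixels"])
print(W["K"],W["k1"],W["rvec"],W["tvec"])
c=-R.from_rotvec(np.ravel(W["rvec"])).inv().apply(np.ravel(W["tvec"]));print("cam",c)
for n in "case_red case_blue case_yellow rack".split():
  for f in(mark_of,boxes_of):
    for d in f(W,n)[:1]: print(n,f.__name__,np.round(d["point"],4),round(d["confidence"],2))
E
```

```text
1.5 q [ 1.077   0.342   1.5241  0.      1.2754 -0.146 ] p [0.1789 0.4936 0.2922] rot [ 3.1415 -0.      2.7938] F [-0.0358 -0.3159 -0.5608] open 0.09178973291793759 grip 0.0
[[327.7084   0.     258.3637]
 [  0.     327.7084 192.357 ]
 [  0.       0.       1.    ]] 0.0028598809823748043 [-2.402  -1.6837 -0.2097] [-0.526  -0.0295  0.388 ]
cam [0.1172 0.5166 0.3841]
```

View pics/w1.png

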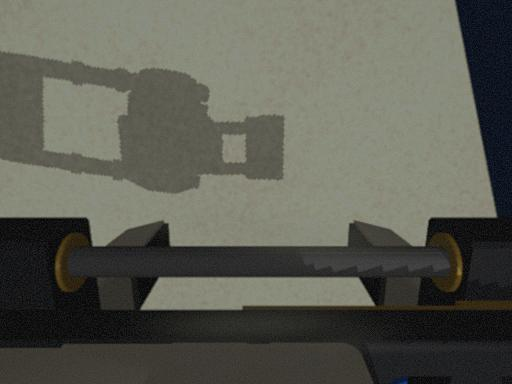

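Request:
arm_command(
  series=[
    {"x":-43,"y":-25,"z":0,"rx":0,"ry":0,"rz":8},
    {"x":-86,"y":-51,"z":0,"rx":0,"ry":0,"rz":16},
    {"x":-129,"y":-76,"z":0,"rx":0,"ry":0,"rz":24},
    {"x":-172,"y":-102,"z":0,"rx":0,"ry":0,"rz":32},
    {"x":-215,"y":-127,"z":0,"rx":0,"ry":0,"rz":40},
    {"x":-258,"y":-153,"z":0,"rx":0,"ry":0,"rz":48},
    {"x":-299,"y":-177,"z":0,"rx":0,"ry":0,"rz":52.6},
    {"x":-299,"y":-177,"z":0,"rx":0,"ry":0,"rz":52.6},
    {"x":-299,"y":-177,"z":0,"rx":0,"ry":0,"rz":52.6},
  ],
)

```text
time: 2.85
tool_pos: [0.4001, 0.2246, 0.2922]
tool_rot: [-3.141, -0.0, 1.873]
contact_force: [0.2, -0.1, 0.7]
opening: 0.0918
grip_force: 0.0
```

```bash
python3 - <<'E'
from h import *
st()
W=read_camera("wrist"); cv2.imwrite("pics/w1.png",W["pixels"])
for n in "case_red case_blue case_yellow rack".split():
  for f in(mark_of,boxes_of):
    for d in f(W,n)[:1]: print(n,f.__name__,np.round(d["point"],4),round(d["confidence"],2))
E
```

```text
2.85 q [0.3439 0.2209 1.6947 0.0005 1.2263 0.041 ] p [0.4001 0.2246 0.2922] rot [-3.1413 -0.0005  1.8735] F [ 0.227  -0.1104  0.6637] open 0.09175654092665181 grip 0.0
case_red call [0.416  0.2079 0.0043] 0.9
case_red call [0.4148 0.2095 0.1241] 0.56
case_blue call [0.3874 0.3126 0.0034] 0.64
case_blue call [0.3817 0.3153 0.1257] 0.89
case_yellow call [0.4016 0.2599 0.0095] 0.85
case_yellow call [0.4    0.2597 0.1285] 0.86
rack call [0.4014 0.2633 0.0039] 0.9
rack call [0.3907 0.2861 0.1287] 0.76
```

View pics/w1.png

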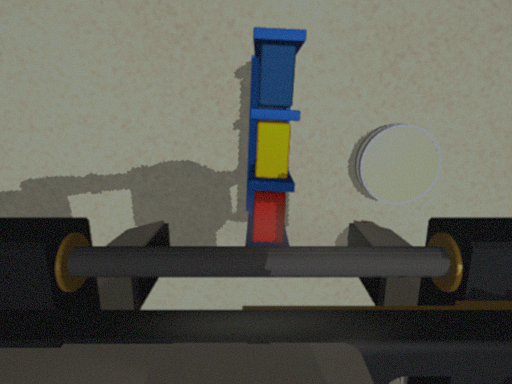

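```bash
cat >> h.py <<'E'
def bp(P,uv,z):
    "pixels (N,2) -> world points on plane z"
    uv=np.array(uv,float).reshape(-1,2);K=np.array(P["K"]);k1=P["k1"]
    xy=cv2.undistortPoints(uv[:,None],K,np.array([k1,0,0,0.]))[:,0]
    Rc=R.from_rotvec(np.ravel(P["rvec"]));c=-Rc.inv().apply(np.ravel(P["tvec"]))
    d=Rc.inv().apply(np.c_[xy,np.ones(len(xy))]);return c+d*((z-c[2])/d[:,2])[:,None]
def pr(P,X):
    return cv2.projectPoints(np.array(X,float).reshape(-1,1,3),np.array(P["rvec"],float),np.array(P["tvec"],float),np.array(P["K"]),np.array([P["k1"],0,0,0.]))[0][:,0]
E
cat > capfit.py <<'E'
from h import *
from scipy.optimize import least_squares
# fit rack (x,y,yaw) to cap silhouettes in wrist+top+scene: hull of cap box vs trace centroid/extent
names=["red","yellow","blue"];off=[-.056,0,.056]
obs=[]
for cam in("wrist","top","scene"):
    P=read_camera(cam)
    for n,o in zip(names,off):
        t=trace(P,"case_"+n)
        if t and t[0]["confidence"]>.4:
            m=t[0]["pixels"]
            hsv=cv2.cvtColor(P["pixels"],cv2.COLOR_BGR2HSV)
            b=m&(hsv[...,1]>110)
            if b.sum()>30: ys,xs=np.nonzero(b); obs.append((cam,P,n,o,np.array([xs.mean(),ys.mean()]),b))
def box(o,p):
    c,s=np.cos(p[2]),np.sin(p[2]);L=[]
    for z in(.092,.126):
        for a in(-.013,.013):
            for b in(-.022,.022): L.append([p[0]+c*a-s*(o+b),p[1]+s*a+c*(o+b),z])
    return L
for cam,P,n,o,cen,b in obs:
    w=bp(P,cen,.122 if cam!="scene" else .115)[0]; ys,xs=np.nonzero(b)
    r=cv2.minAreaRect(np.c_[xs,ys].astype(np.float32)); print(cam,n,b.sum(),w,r)
    q=bp(P,cv2.boxPoints(r),.126); e=[q[1]-q[0],q[2]-q[1]]; print("   ",q.mean(0)[:2],[(np.linalg.norm(v).round(4),np.degrees(np.arctan2(v[1],v[0])).round(1)) for v in e])
E
python3 capfit.py
```

```text
wrist red 1531 [0.414  0.2079 0.122 ] ((268.8360595703125, 217.60617065429688), (30.96802520751953, 51.35606384277344), 2.602562189102173)
    [0.4137 0.2089] [(np.float64(0.0447), np.float64(104.9)), (np.float64(0.0252), np.float64(14.9))]
wrist yellow 1813 [0.3998 0.2624 0.122 ] ((272.4263916015625, 150.53045654296875), (33.129878997802734, 57.852603912353516), 4.085616588592529)
    [0.3993 0.2624] [(np.float64(0.0454), np.float64(103.4)), (np.float64(0.0255), np.float64(13.6))]
wrist blue 2039 [0.3857 0.3162 0.122 ] ((277.5113220214844, 77.762451171875), (34.77012634277344, 62.07252502441406), 2.726310968399048)
    [0.386  0.3151] [(np.float64(0.0439), np.float64(104.7)), (np.float64(0.0254), np.float64(15.0))]
top red 183 [0.4142 0.208  0.122 ] ((132.95413208007812, 252.0137939453125), (10.536090850830078, 18.29448127746582), 73.3007583618164)
    [0.4142 0.2072] [(np.float64(0.0415), np.float64(-74.0)), (np.float64(0.0236), np.float64(-163.1))]
top yellow 132 [0.4037 0.2558 0.122 ] ((111.00001525878906, 257.0000305175781), (12.016654968261719, 15.811387062072754), 71.56504821777344)
    [0.4033 0.2573] [(np.float64(0.0362), np.float64(-72.3)), (np.float64(0.027), np.float64(-161.2))]
scene red 181 [0.424  0.2063 0.115 ] ((356.2769470214844, 173.21539306640625), (26.047290802001953, 13.891889572143555), 82.87498474121094)
    [0.4635 0.2003] [(np.float64(0.044), np.float64(101.4)), (np.float64(0.1174), np.float64(-5.2))]
scene yellow 159 [0.4099 0.2607 0.115 ] ((372.8267517089844, 164.267333984375), (13.034988403320312, 12.935483932495117), 84.2894058227539)
    [0.4232 0.2567] [(np.float64(0.0414), np.float64(99.4)), (np.float64(0.0622), np.float64(-7.7))]
scene blue 145 [0.3949 0.3144 0.115 ] ((389.32672119140625, 161.26731872558594), (12.73647689819336, 11.940446853637695), 84.2894058227539)
    [0.4083 0.31  ] [(np.float64(0.0391), np.float64(99.6)), (np.float64(0.0622), np.float64(-9.3))]
```

```bash
python3 - <<'E'
from h import *
a=np.radians(14.7)
print(tgt([.414,.2082,.155],rot([0,0,-1],[np.cos(a),np.sin(a),0])))
E
```

```text
(array([-20.6,   8.5, 137.2]), array([ 0. , -0. ,  2.8]))
```

Request:
arm_command(
  series=[
    {"x":-20.6,"y":8.5,"z":20,"rx":0,"ry":0,"rz":2.8},
    {"x":-20.6,"y":8.5,"z":55,"rx":0,"ry":0,"rz":2.8},
    {"x":-20.6,"y":8.5,"z":90,"rx":0,"ry":0,"rz":2.8},
    {"x":-20.6,"y":8.5,"z":120,"rx":0,"ry":0,"rz":2.8},
    {"x":-20.6,"y":8.5,"z":137,"rx":0,"ry":0,"rz":2.8},
    {"x":-20.6,"y":8.5,"z":137,"rx":0,"ry":0,"rz":2.8},
    {"x":-20.6,"y":8.5,"z":137,"rx":0,"ry":0,"rz":2.8},
  ],
)

```text
time: 4.6
tool_pos: [0.4143, 0.2083, 0.1556]
tool_rot: [3.141, -0.0, 1.827]
contact_force: [-0.3, -0.3, -0.1]
opening: 0.0921
grip_force: 0.0
```

Request:
arm_command(
  series=[
    {"x":0,"y":0,"z":0,"rx":0,"ry":0,"rz":0},
    {"x":0,"y":0,"z":0,"rx":0,"ry":0,"rz":0},
    {"x":0,"y":0,"z":0,"rx":0,"ry":0,"rz":0},
    {"x":0,"y":0,"z":0,"rx":0,"ry":0,"rz":0},
    {"x":0,"y":0,"z":0,"rx":0,"ry":0,"rz":0},
    {"x":0,"y":0,"z":0,"rx":0,"ry":0,"rz":0},
    {"x":0,"y":0,"z":0,"rx":0,"ry":0,"rz":0},
    {"x":0,"y":0,"z":0,"rx":0,"ry":0,"rz":0},
  ],
  hand=15,
  squeeze=25,
)

```text
time: 5.4
tool_pos: [0.414, 0.2082, 0.1552]
tool_rot: [-3.142, -0.0, 1.827]
contact_force: [-1.3, 0.7, 1.3]
opening: 0.0325
grip_force: 0.0
```

```bash
python3 - <<'E'
from h import *
st()
E
```

```text
5.4 q [0.3003 0.4013 1.8733 0.0001 0.867  0.0442] p [0.414  0.2082 0.1552] rot [-3.1416 -0.0001  1.8268] F [-1.2555  0.7365  1.3261] open 0.03250607401737598 grip 0.0
```

Request:
arm_command(
  series=[
    {"x":0,"y":0,"z":0,"rx":0,"ry":0,"rz":0},
    {"x":0,"y":0,"z":0,"rx":0,"ry":0,"rz":0},
    {"x":0,"y":0,"z":0,"rx":0,"ry":0,"rz":0},
    {"x":0,"y":0,"z":0,"rx":0,"ry":0,"rz":0},
  ],
)

```text
time: 5.8
tool_pos: [0.414, 0.2082, 0.1552]
tool_rot: [-3.142, -0.0, 1.827]
contact_force: [-0.2, -1.3, -0.2]
opening: 0.0257
grip_force: 25.0
```

Request:
arm_command(
  series=[
    {"x":0,"y":0,"z":-10,"rx":0,"ry":0,"rz":0},
    {"x":0,"y":0,"z":-30,"rx":0,"ry":0,"rz":0},
    {"x":0,"y":0,"z":-60,"rx":0,"ry":0,"rz":0},
    {"x":0,"y":0,"z":-90,"rx":0,"ry":0,"rz":0},
    {"x":0,"y":0,"z":-120,"rx":0,"ry":0,"rz":0},
    {"x":0,"y":0,"z":-145,"rx":0,"ry":0,"rz":0},
    {"x":0,"y":0,"z":-150,"rx":0,"ry":0,"rz":0},
    {"x":0,"y":0,"z":-150,"rx":0,"ry":0,"rz":0},
  ],
)

```text
time: 6.6
tool_pos: [0.414, 0.2082, 0.3058]
tool_rot: [3.14, -0.0, 1.827]
contact_force: [-0.5, -0.1, -1.2]
opening: 0.0259
grip_force: 25.0
```

```bash
python3 - <<'E'
from h import *
from scipy.optimize import least_squares
st()
D=[eval(l) for l in open("log.txt")]
D.append([[1.077,.342,1.524,0,1.275,-.146],[.179,.494,.292],[0,0,0]])
def f(v,full=0):
    o=[]
    for q,p,_ in D:
        r=np.hypot(p[0],p[1]);A=q[1]+q[2]
        o+=[v[0]*np.sin(q[1])+v[1]*np.sin(A)+v[2]*np.cos(A)+v[4]-r, v[0]*np.cos(q[1])+v[1]*np.cos(A)-v[2]*np.sin(A)+v[3]-p[2]]
    return o
s=least_squares(f,[.4,.4,0,.1,0],method="trf");print(s.x,np.abs(s.fun).max(),np.linalg.svd(s.jac)[1])
for q,p,_ in D: print(q[0]-np.arctan2(p[1],p[0]), q[5])
E
```

```text
6.6 q [0.3003 0.2166 1.6609 0.0001 1.2625 0.0441] p [0.414  0.2082 0.3058] rot [ 3.14   -0.0001  1.8269] F [-0.4947 -0.1128 -1.1776] open 0.025898114405048186 grip 24.99506302177906
[ 0.5006  0.3788  0.0445 -0.0265  0.0078] 0.0002900073779172341 [4.2325 3.4546 0.2711 0.2567 0.1109]
-0.14604829512341677 -0.1459993166802075
-0.14604829512341677 -0.1459993166802075
-0.16757080822105874 0.041033582159231065
-0.16567107589666719 0.0441712812607355
-0.16566139307081085 0.044146759646455105
-0.1461635341015768 -0.146
```

Request:
arm_command(
  series=[
    {"x":0,"y":0,"z":0,"rx":0,"ry":8,"rz":0},
    {"x":0,"y":0,"z":0,"rx":0,"ry":16,"rz":0},
    {"x":0,"y":0,"z":0,"rx":0,"ry":24,"rz":0},
    {"x":0,"y":0,"z":0,"rx":0,"ry":32,"rz":0},
    {"x":0,"y":0,"z":0,"rx":0,"ry":40,"rz":0},
    {"x":0,"y":0,"z":0,"rx":0,"ry":40,"rz":0},
  ],
)

```text
time: 7.2
tool_pos: [0.4138, 0.2066, 0.3024]
tool_rot: [-3.133, -0.701, 1.817]
contact_force: [-1.3, 0.2, -0.9]
opening: 0.0258
grip_force: 25.0
```

```bash
python3 - <<'E'
from h import *
from scipy.optimize import least_squares
st()
D=[eval(l) for l in open("log.txt")]
ez=lambda a:R.from_euler("z",a); ey=lambda a:R.from_euler("y",a)
def fk(q,v):
    # v: d1,a1,lat1,L2,L3,e3,lat5,d6,ex6, lat6(y)
    T=ez(q[0]); p=np.array([0,0,v[0]])+T.apply([v[1],v[2],0])
    T=T*ey(q[1]); p=p+T.apply([0,0,v[3]])
    T=T*ey(q[2]); p=p+T.apply([v[5],0,v[4]])
    T=T*ez(v[10]*q[3]); p=p+T.apply([v[8],v[6],0])
    T=T*ey(q[4]); p=p+T.apply([v[9],0,v[7]])
    return p,T
for q,p,r in D[-2:]:
  for s in(1,-1):
    _,T=fk(q,[0]*10+[s]); print(s,"toolz pred",T.apply([0,0,1]),"meas",R.from_euler("xyz",r).apply([0,0,1]))
E
```

```text
7.2 q [-0.06    0.2714  1.775   0.6703  1.4003 -0.5322] p [0.4138 0.2066 0.3024] rot [-3.1328 -0.7009  1.8169] F [-1.2812  0.2326 -0.8863] open 0.025765594200992305 grip 24.994182251393795
1 toolz pred [ 0.0015  0.0005 -1.    ] meas [ 0.0015  0.0005 -1.    ]
-1 toolz pred [ 0.0016  0.0004 -1.    ] meas [ 0.0015  0.0005 -1.    ]
1 toolz pred [-0.1657  0.6233 -0.7643] meas [-0.1657  0.6233 -0.7643]
-1 toolz pred [-0.2392 -0.5989 -0.7643] meas [-0.1657  0.6233 -0.7643]
```

```bash
cat > kin.py <<'E'
from h import *
from scipy.optimize import least_squares
ez=lambda a:R.from_euler("z",a); ey=lambda a:R.from_euler("y",a)
def fk(q,v):
    d1,a1,lat1,L2,L3,e3,lat5,d6=v
    T=ez(q[0]); p=np.array([0,0,d1])+T.apply([a1,lat1,0])
    T=T*ey(q[1]); p=p+T.apply([0,0,L2])
    T=T*ey(q[2]); p=p+T.apply([e3,0,L3])
    T=T*ez(q[3]); p=p+T.apply([0,lat5,0])
    T=T*ey(q[4]); p=p+T.apply([0,0,d6])
    return p,T*ez(q[5])
D=[eval(l) for l in open("log.txt")]
x0=np.array([.16,0,-.04,.45,.38,0,-.04,.19])
W=np.array([1,.05,1,1,1,.05,1,1])*10
res=lambda v:np.r_[np.concatenate([(fk(q,v)[0]-p)*1e4 for q,p,_ in D]),(v-x0)*W*.3]
S=least_squares(res,x0);V=S.x
LO=np.array([-2.53,-.77,.04,-1,.28,-3.11]);HI=np.array([2.53,2.02,2.7,4.14,2.66,3.11])
R6=(fk(D[-1][0],V)[1].inv()*R.from_euler("xyz",D[-1][2]))
def ik(p,Rm,q0):
    g=lambda q:np.r_[(fk(q,V)[0]-p)*10,((fk(q,V)[1]*R6).inv()*Rm).as_rotvec()]
    s=least_squares(g,np.clip(q0,LO+.01,HI-.01),bounds=(LO,HI));return s.x,np.abs(s.fun).max()
if __name__=="__main__":
    print(V,np.abs(S.fun[:-8]).max(),R6.as_rotvec())
E
python3 kin.py
cat > try.py <<'E'
from kin import *
q0=D[-1][0]
for tilt in(60,70,80,90):
  for h in(60,90,120):
    for (x,y) in((.42,.08),(.46,.08),(.5,.08),(.42,.05),(.6,.1)):
      a=np.radians(h);t=np.radians(tilt)
      hd=np.array([np.cos(a),np.sin(a),0]);z=hd*np.sin(t)-np.array([0,0,np.cos(t)])
      Rm=rot(z,[np.sin(a),-np.cos(a),0]) 
      g=np.array([x,y,.095]);p=g-.047*z
      q,e=ik(p,Rm,q0);
      if e<.01: print(tilt,h,(x,y),q.round(2),round(e,4))
E
python3 try.py
```

```text
[0.2229 0.     0.0764 0.5062 0.3796 0.0465 0.     0.2526] 0.00015735363623203824 [-0.     -0.      1.5708]
60 60 (0.42, 0.08) [-0.7   0.65  2.35  1.31  1.08 -1.4 ] 0.0
60 60 (0.46, 0.08) [-0.63  0.65  2.25  1.34  1.09 -1.3 ] 0.0
60 60 (0.5, 0.08) [-0.57  0.67  2.15  1.35  1.09 -1.21] 0.0
60 60 (0.42, 0.05) [-0.77  0.65  2.31  1.23  1.1  -1.37] 0.0
60 60 (0.6, 0.1) [-0.42  0.73  1.91  1.39  1.07 -0.99] 0.0
60 90 (0.42, 0.08) [-0.57  0.71  1.99  0.85  1.32 -1.19] 0.0
60 90 (0.46, 0.08) [-0.53  0.74  1.89  0.87  1.35 -1.12] 0.0
60 90 (0.5, 0.08) [-0.49  0.77  1.78  0.89  1.38 -1.05] 0.0
60 90 (0.42, 0.05) [-0.63  0.72  1.95  0.8   1.35 -1.19] 0.0
60 90 (0.6, 0.1) [-0.38  0.87  1.51  0.95  1.44 -0.86] 0.0
60 120 (0.42, 0.08) [-0.39  0.81  1.67  0.56  1.6  -1.19] 0.0
60 120 (0.46, 0.08) [-0.37  0.85  1.55  0.58  1.66 -1.13] 0.0
60 120 (0.5, 0.08) [-0.34  0.9   1.42  0.6   1.71 -1.07] 0.0
60 120 (0.42, 0.05) [-0.44  0.82  1.64  0.52  1.63 -1.2 ] 0.0
60 120 (0.6, 0.1) [-0.27  1.04  1.08  0.68  1.85 -0.9 ] 0.0
70 60 (0.42, 0.08) [-0.77  0.8   2.35  1.33  1.22 -1.57] 0.0
70 60 (0.46, 0.08) [-
[... 1950 characters left out ...]
.08  2.24  1.22  1.51 -1.74] 0.0
90 60 (0.6, 0.1) [-0.5   1.05  1.89  1.59  1.57 -1.36] 0.0
90 90 (0.42, 0.08) [-0.64  1.05  1.9   0.94  1.69 -1.41] 0.0
90 90 (0.46, 0.08) [-0.6   1.06  1.8   0.99  1.73 -1.33] 0.0
90 90 (0.5, 0.08) [-0.55  1.07  1.69  1.05  1.77 -1.25] 0.0
90 90 (0.42, 0.05) [-0.69  1.05  1.86  0.89  1.72 -1.39] 0.0
90 90 (0.6, 0.1) [-0.44  1.13  1.43  1.19  1.81 -1.04] 0.0
90 120 (0.42, 0.08) [-0.43  1.1   1.54  0.68  1.97 -1.27] 0.0
90 120 (0.46, 0.08) [-0.41  1.14  1.42  0.73  2.03 -1.19] 0.0
90 120 (0.5, 0.08) [-0.38  1.17  1.29  0.79  2.09 -1.11] 0.0
90 120 (0.42, 0.05) [-0.48  1.11  1.51  0.64  2.   -1.27] 0.0
90 120 (0.6, 0.1) [-0.31  1.3   0.92  0.99  2.2  -0.84] 0.0
```

```bash
python3 - <<'E'
from kin import *
a=np.radians(45);print(tgt([.435,.095,.305],rot([0,0,-1],[np.cos(a),np.sin(a),0])))
hd=np.array([np.cos(a),np.sin(a),0])
for tilt in(60,65,70):
  t=np.radians(tilt);z=hd*np.sin(t)-np.array([0,0,np.cos(t)]);Rm=rot(z,[np.sin(a),-np.cos(a),0])
  for gz in (.085,.095,.105):
    q,e=ik(np.array([.435,.095,gz])-.047*z,Rm,D[-1][0]);print(tilt,gz,q,e)
  w=np.array([.435,.095,.095])-z*.3;print("wrist",w)
# press end: cap toward +x, tool leaning
E
```

```text
(array([-85. ,  -7.3, -75. ]), array([ 10.3, -39.3, -29.4]))
60 0.085 [-0.6287  0.6977  2.5054  1.762   1.0578 -1.6405] 1.1444406533556159e-10
60 0.095 [-0.6287  0.6581  2.5036  1.7389  1.0505 -1.5938] 4.0161263203941644e-11
60 0.105 [-0.6287  0.6185  2.5008  1.7147  1.0439 -1.5453] 1.0790590643239284e-11
wrist [ 0.2513 -0.0887  0.245 ]
65 0.085 [-0.676   0.7943  2.5195  1.7572  1.1599 -1.7577] 1.1102230246251565e-15
65 0.095 [-0.676   0.7547  2.5202  1.7403  1.153  -1.7158] 1.1102230246251565e-15
65 0.105 [-0.676   0.7146  2.5198  1.7224  1.1465 -1.672 ] 7.933012025063133e-10
wrist [ 0.2427 -0.0973  0.2218]
70 0.085 [-0.7162  0.8939  2.524   1.7355  1.2542 -1.8613] 1.8041124150158794e-15
70 0.095 [-0.7162  0.8552  2.5273  1.724   1.2486 -1.8245] 1.8041124150158794e-15
70 0.105 [-0.7162  0.8158  2.5296  1.7116  1.2432 -1.7857] 9.71445146547012e-16
wrist [ 0.2357 -0.1043  0.1976]
```

Request:
arm_command(
  series=[
    {"x":-15,"y":-1,"z":-13,"rx":1.6,"ry":-6.2,"rz":-4.6},
    {"x":-30,"y":-2.5,"z":-26,"rx":3.2,"ry":-12.4,"rz":-9.2},
    {"x":-45,"y":-4,"z":-39,"rx":4.8,"ry":-18.6,"rz":-13.8},
    {"x":-60,"y":-5,"z":-52,"rx":6.4,"ry":-24.8,"rz":-18.4},
    {"x":-75,"y":-6.3,"z":-65,"rx":8,"ry":-31,"rz":-23},
    {"x":-85,"y":-7.3,"z":-75,"rx":9.6,"ry":-37.2,"rz":-27.6},
    {"x":-85,"y":-7.3,"z":-75,"rx":10.3,"ry":-39.3,"rz":-29.4},
    {"x":-85,"y":-7.3,"z":-75,"rx":10.3,"ry":-39.3,"rz":-29.4},
    {"x":-85,"y":-7.3,"z":-75,"rx":10.3,"ry":-39.3,"rz":-29.4},
  ],
)

```text
time: 8.1
tool_pos: [0.4354, 0.0973, 0.3079]
tool_rot: [3.137, 0.006, 2.36]
contact_force: [-0.0, -0.2, -1.5]
opening: 0.0258
grip_force: 25.0
```

```bash
python3 - <<'E'
from kin import *
st()
a=np.radians(45);print(tgt([.435,.095,.1497],rot([0,0,-1],[np.cos(a),np.sin(a),0])))
S=read_camera("scene");T=read_camera("top")
for n in("case_red",):
  for P in(S,T):
    for f in(mark_of,boxes_of):
      for d in f(P,n)[:1]: print(n,np.round(d["point"],4),round(d["confidence"],2))
E
```

```text
8.1 q [ 0.0486  0.1798  1.7021 -0.0016  1.2518 -0.7398] p [0.4354 0.0973 0.3079] rot [3.1368 0.0064 2.3597] F [-0.0482 -0.1863 -1.5167] open 0.02583247481376465 grip 24.99497389420867
(array([ -0.3,  -2.7, 158.2]), array([0.3, 0.4, 0.2]))
case_red [0.4392 0.096  0.1559] 0.66
case_red [0.4533 0.0889 0.2159] 0.62
case_red [0.4405 0.0951 0.1567] 0.52
case_red [0.5471 0.1713 0.0891] 0.58
```

Request:
arm_command(
  series=[
    {"x":0,"y":-2,"z":40,"rx":0,"ry":0,"rz":0},
    {"x":0,"y":-2,"z":80,"rx":0,"ry":0,"rz":0},
    {"x":0,"y":-2,"z":115,"rx":0,"ry":0,"rz":0},
    {"x":0,"y":-2,"z":135,"rx":0,"ry":0,"rz":0},
    {"x":0,"y":-2,"z":145,"rx":0,"ry":0,"rz":0},
    {"x":0,"y":-2,"z":150,"rx":0,"ry":0,"rz":0},
    {"x":0,"y":-2,"z":150,"rx":0,"ry":0,"rz":0},
  ],
)

```text
time: 9.1
tool_pos: [0.4357, 0.0951, 0.1582]
tool_rot: [3.136, 0.006, 2.359]
contact_force: [0.8, -0.5, -0.8]
opening: 0.0257
grip_force: 25.0
```

```bash
python3 - <<'E'
from kin import *
st()
a=np.radians(45);print(tgt([.435,.095,.1495],rot([0,0,-1],[np.cos(a),np.sin(a),0])))
E
```

```text
9.1 q [ 0.0433  0.3675  1.9205 -0.0014  0.8456 -0.7443] p [0.4357 0.0951 0.1582] rot [3.1364 0.0063 2.3593] F [ 0.8067 -0.4523 -0.7818] open 0.02570229227629405 grip 24.995033098384738
(array([ 0.5, -0.6,  8.7]), array([0.3, 0.4, 0.2]))
```

Request:
arm_command(
  series=[
    {"x":0,"y":0,"z":4,"rx":0.3,"ry":0.4,"rz":0.2},
    {"x":0,"y":0,"z":7,"rx":0.3,"ry":0.4,"rz":0.2},
    {"x":0,"y":0,"z":8.5,"rx":0.3,"ry":0.4,"rz":0.2},
    {"x":0,"y":0,"z":9,"rx":0.3,"ry":0.4,"rz":0.2},
    {"x":0,"y":0,"z":9,"rx":0.3,"ry":0.4,"rz":0.2},
  ],
)

```text
time: 9.6
tool_pos: [0.4355, 0.0952, 0.1492]
tool_rot: [3.142, -0.001, 2.356]
contact_force: [1.1, -0.5, -1.4]
opening: 0.0263
grip_force: 25.0
```

Request:
arm_command(
  series=[
    {"x":0,"y":0,"z":0,"rx":0,"ry":0,"rz":0},
    {"x":0,"y":0,"z":0,"rx":0,"ry":0,"rz":0},
    {"x":0,"y":0,"z":0,"rx":0,"ry":0,"rz":0},
    {"x":0,"y":0,"z":0,"rx":0,"ry":0,"rz":0},
    {"x":0,"y":0,"z":0,"rx":0,"ry":0,"rz":0},
    {"x":0,"y":0,"z":-20,"rx":0,"ry":0,"rz":0},
    {"x":0,"y":0,"z":-60,"rx":0,"ry":0,"rz":0},
    {"x":0,"y":0,"z":-110,"rx":0,"ry":0,"rz":0},
    {"x":0,"y":0,"z":-140,"rx":0,"ry":0,"rz":0},
    {"x":0,"y":0,"z":-140,"rx":0,"ry":0,"rz":0},
  ],
  hand=65,
)

```text
time: 10.6
tool_pos: [0.4373, 0.0952, 0.2933]
tool_rot: [3.135, 0.005, 2.356]
contact_force: [-0.6, -0.4, -0.1]
opening: 0.0646
grip_force: 0.0
```

```bash
python3 - <<'E'
from kin import *
st()
W=read_camera("wrist");cv2.imwrite("pics/w2.png",W["pixels"]);S=read_camera("scene");T=read_camera("top")
for P in(W,S,T):
    for d in mark_of(P,"case_red")[:1]: print("mark",np.round(d["point"],4),round(d["confidence"],2))
    t=trace(P,"case_red")
    if t:
        b=t[0]["pixels"]&(cv2.cvtColor(P["pixels"],cv2.COLOR_BGR2HSV)[...,1]>110);ys,xs=np.nonzero(b)
        q=bp(P,cv2.boxPoints(cv2.minAreaRect(np.c_[xs,ys].astype(np.float32))),.12);e=[q[1]-q[0],q[2]-q[1]]
        print(t[0]["confidence"],b.sum(),q.mean(0),[(np.linalg.norm(v).round(4),np.degrees(np.arctan2(v[1],v[0])).round(1)) for v in e])
E
```

```text
10.6 q [ 0.0425  0.195   1.7252  0.0006  1.2131 -0.7431] p [0.4373 0.0952 0.2933] rot [3.1351 0.0052 2.3562] F [-0.5844 -0.4067 -0.1445] open 0.06462186632971034 grip 0.0
mark [ 0.5462 -0.0104  0.004 ] 0.68
0.66 1612 [0.4342 0.0972 0.12  ] [(np.float64(0.0236), np.float64(44.9)), (np.float64(0.0461), np.float64(-44.5))]
mark [ 0.4369  0.096  -0.0025] 0.75
0.8 189 [0.4607 0.0878 0.12  ] [(np.float64(0.0712), np.float64(144.1)), (np.float64(0.0472), np.float64(28.1))]
mark [ 0.4365  0.0932 -0.0017] 0.74
0.73 112 [0.4463 0.0848 0.12  ] [(np.float64(0.0206), np.float64(-45.7)), (np.float64(0.0272), np.float64(-135.4))]
```

View pics/w2.png

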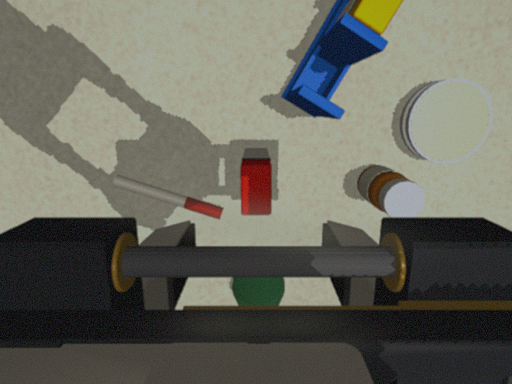

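```bash
cat >> kin.py <<'E'
from scipy.spatial.transform import Slerp
def rows(wps,seg):
    "wps: list of (p,R), seg: rows per segment; prints rows in current tool frame and checks IK"
    s=observe();p0=s["tool_pos"];R0=R.from_euler("xyz",s["tool_rot"]);q=s["qpos"];A=(p0,R0)
    for B,n in zip(wps,seg):
        sl=Slerp([0,1],R.concatenate([A[1],B[1]]))
        for i in range(1,n+1):
            t=i/n;p=A[0]+(B[0]-A[0])*t;Rm=sl(t);qn,e=ik(p,Rm,q)
            print((R0.inv().apply(p-p0)*1000).round(1),(R0.inv()*Rm).as_rotvec(degrees=True).round(1),"dq%.2f"%np.abs(qn-q).max(),"e%.3f"%e)
            q=qn
        A=B
    print("q",q)
E
python3 - <<'E'
from kin import *
a=np.radians(45);t=np.radians(65);hd=np.array([np.cos(a),np.sin(a),0])
z=hd*np.sin(t)-np.array([0,0,np.cos(t)]);Rm=rot(z,[np.sin(a),-np.cos(a),0])
g=np.array([.435,.0955,.104])
rows([(np.array([.341,.001,.27]),Rm),(g-.147*z,Rm)],[15,4])
E
```

```text
[ 0.  -8.9  1.2] [-3.4  3.4  5.3] dq0.09 e0.000
[  0.  -17.8   2.5] [-6.8  6.7 10.6] dq0.09 e0.000
[  0.  -26.6   3.7] [-10.1  10.1  15.8] dq0.09 e0.000
[  0.  -35.5   4.9] [-13.5  13.5  21.1] dq0.09 e0.000
[  0.1 -44.4   6.1] [-16.9  16.8  26.4] dq0.09 e0.000
[  0.1 -53.3   7.4] [-20.3  20.2  31.7] dq0.09 e0.000
[  0.1 -62.2   8.6] [-23.7  23.6  37. ] dq0.08 e0.000
[  0.1 -71.    9.8] [-27.   26.9  42.3] dq0.08 e0.000
[  0.1 -79.9  11.1] [-30.4  30.3  47.5] dq0.08 e0.000
[  0.1 -88.8  12.3] [-33.8  33.7  52.8] dq0.08 e0.000
[  0.1 -97.7  13.5] [-37.2  37.   58.1] dq0.08 e0.000
[   0.1 -106.6   14.7] [-40.5  40.4  63.4] dq0.08 e0.000
[   0.1 -115.5   16. ] [-43.9  43.8  68.7] dq0.08 e0.000
[   0.1 -124.3   17.2] [-47.3  47.1  73.9] dq0.08 e0.000
[   0.2 -133.2   18.4] [-50.7  50.5  79.2] dq0.08 e0.000
[   0.2 -133.2   44.4] [-50.7  50.5  79.2] dq0.12 e0.000
[   0.2 -133.1   70.4] [-50.7  50.5  79.2] dq0.13 e0.000
[   0.3 -133.1   96.3] [-50.7  50.5  79.2] dq0.14 e0.000
[   0.3 -133.   122.3] [-50.7  50.5  79.2] dq0.14 e0.000
q [-1.0548  0.554   2.5662  1.2919  1.1403 -1.5481]
```

Request:
arm_command(
  series=[
    {"x":0,"y":-17.8,"z":2.5,"rx":-5.1,"ry":5,"rz":8},
    {"x":0,"y":-27,"z":3.7,"rx":-10.1,"ry":10.1,"rz":15.8},
    {"x":0,"y":-35.5,"z":4.9,"rx":-13.5,"ry":13.5,"rz":21.1},
    {"x":0,"y":-44.4,"z":6.1,"rx":-16.9,"ry":16.8,"rz":26.4},
    {"x":0,"y":-53.3,"z":7.4,"rx":-20.3,"ry":20.2,"rz":31.7},
    {"x":0,"y":-62.2,"z":8.6,"rx":-23.7,"ry":23.6,"rz":37},
    {"x":0,"y":-71,"z":9.8,"rx":-27,"ry":26.9,"rz":42.3},
    {"x":0,"y":-80,"z":11,"rx":-30.4,"ry":30.3,"rz":47.5},
    {"x":0,"y":-89,"z":12,"rx":-33.8,"ry":33.7,"rz":52.8},
    {"x":0,"y":-98,"z":13.5,"rx":-37.2,"ry":37,"rz":58.1},
    {"x":0,"y":-107,"z":15,"rx":-40.5,"ry":40.4,"rz":63.4},
    {"x":0,"y":-115.5,"z":16,"rx":-43.9,"ry":43.8,"rz":68.7},
    {"x":0,"y":-124,"z":17,"rx":-47.3,"ry":47.1,"rz":73.9},
    {"x":0,"y":-133,"z":18.4,"rx":-50.7,"ry":50.5,"rz":79.2},
    {"x":0,"y":-133,"z":44,"rx":-50.7,"ry":50.5,"rz":79.2},
    {"x":0,"y":-133,"z":70,"rx":-50.7,"ry":50.5,"rz":79.2},
    {"x":0,"y":-133,"z":96,"rx":-50.7,"ry":50.5,"rz":79.2},
    {"x":0,"y":-133,"z":122,"rx":-50.7,"ry":50.5,"rz":79.2},
    {"x":0,"y":-133,"z":122,"rx":-50.7,"ry":50.5,"rz":79.2},
    {"x":0,"y":-133,"z":122,"rx":-50.7,"ry":50.5,"rz":79.2},
  ],
  hand=75,
)

```text
time: 13.05
tool_pos: [0.3414, 0.0013, 0.1673]
tool_rot: [-3.139, -1.137, 0.783]
contact_force: [-0.5, -0.0, -0.4]
opening: 0.0752
grip_force: 0.0
```

```bash
python3 - <<'E'
from kin import *
st()
a=np.radians(45);t=np.radians(65);hd=np.array([np.cos(a),np.sin(a),0])
z=hd*np.sin(t)-np.array([0,0,np.cos(t)]);Rm=rot(z,[np.sin(a),-np.cos(a),0])
g=np.array([.435,.0955,.104])
print(tgt(g-.047*z,Rm))
W=read_camera("wrist");cv2.imwrite("pics/w3.png",W["pixels"])
print(pr(W,[[.435,.0955,z] for z in(0,.06,.12)]))
E
```

```text
13.05 q [-1.0535  0.5512  2.564   1.2903  1.1444 -1.5416] p [0.3414 0.0013 0.1673] rot [-3.1387 -1.1372  0.7829] F [-0.531  -0.0204 -0.4013] open 0.07517671670611946 grip 0.0
(array([ -1.5,  -0.4, 100.1]), array([-0. , -0.2, -0.1]))
[[259.13   283.5146]
 [259.0807 240.488 ]
 [259.0158 183.8492]]
```

View pics/w3.png

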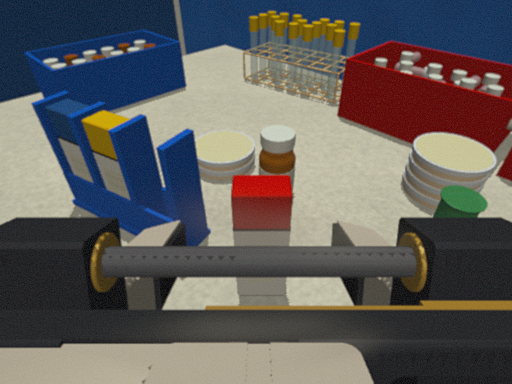

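Request:
arm_command(
  series=[
    {"x":-1.5,"y":0,"z":30,"rx":0,"ry":0,"rz":0},
    {"x":-1.5,"y":0,"z":60,"rx":0,"ry":0,"rz":0},
    {"x":-1.5,"y":0,"z":85,"rx":0,"ry":0,"rz":0},
    {"x":-1.5,"y":0,"z":100,"rx":0,"ry":0,"rz":0},
    {"x":-1.5,"y":0,"z":100,"rx":0,"ry":0,"rz":0},
    {"x":-1.5,"y":0,"z":100,"rx":0,"ry":0,"rz":0},
  ],
)

```text
time: 13.7
tool_pos: [0.4052, 0.0649, 0.1251]
tool_rot: [3.129, -1.137, 0.798]
contact_force: [0.4, 1.0, 0.6]
opening: 0.0747
grip_force: 0.0
```

Request:
arm_command(
  series=[
    {"x":0,"y":0,"z":0,"rx":0,"ry":0,"rz":0},
    {"x":0,"y":0,"z":0,"rx":0,"ry":0,"rz":0},
    {"x":0,"y":0,"z":0,"rx":0,"ry":0,"rz":0},
    {"x":0,"y":0,"z":0,"rx":0,"ry":0,"rz":0},
    {"x":0,"y":0,"z":0,"rx":0,"ry":0,"rz":0},
    {"x":0,"y":0,"z":0,"rx":0,"ry":0,"rz":0},
    {"x":0,"y":0,"z":0,"rx":0,"ry":0,"rz":0},
  ],
  hand=30,
  squeeze=30,
)

```text
time: 14.4
tool_pos: [0.4053, 0.0646, 0.1236]
tool_rot: [3.137, -1.136, 0.789]
contact_force: [0.1, -0.8, 2.5]
opening: 0.0441
grip_force: 29.9
```

```bash
python3 - <<'E'
from kin import *
st()
P=read_camera("top")
for n in("press","press_mouth","press_home","plunger_top"):
  for d in mark_of(P,n)[:1]: print(n,np.round(d["point"],4),round(d["confidence"],2))
E
```

```text
14.4 q [-0.6766  0.7211  2.5194  1.7255  1.1493 -1.6807] p [0.4053 0.0646 0.1236] rot [ 3.1369 -1.1363  0.7894] F [ 0.1359 -0.7926  2.4985] open 0.044107103391226254 grip 29.931699335575104
press [ 0.4049 -0.2399 -0.0049] 0.56
press_mouth [ 0.4358 -0.2417  0.0424] 0.64
press_home [ 0.3784 -0.2333  0.0538] 0.81
plunger_top [ 0.4024 -0.2413  0.1653] 0.78
```

```bash
python3 - <<'E'
from kin import *
s=observe();Rt=R.from_euler("xyz",s["tool_rot"])
f=Rt.inv().apply(np.array([.435,.0955,0])-s["tool_pos"]);zc=Rt.inv().apply([0,0,1]);print(f,zc)
np.savez("grip.npz",f=f,z=zc)
p=s["tool_pos"]
rows([(p+[0,-.03,.23],Rt),(np.array([.345,-.24,.36]),rot([0,0,-1],[0,-1,0]))],[6,12])
E
```

```text
[-0.0941 -0.0011  0.0909] [ 0.907   0.0021 -0.4211]
[ 33.3   3.6 -19.3] [0. 0. 0.] dq0.19 e0.000
[ 66.5   7.2 -38.7] [0. 0. 0.] dq0.20 e0.000
[ 99.8  10.8 -58. ] [0. 0. 0.] dq0.20 e0.000
[133.1  14.5 -77.4] [0. 0. 0.] dq0.18 e0.000
[166.4  18.1 -96.7] [0. 0. 0.] dq0.16 e0.000
[ 199.6   21.7 -116.1] [0. 0. 0.] dq0.15 e0.000
[ 191.8   34.3 -134.2] [-2.1 -5.1  3.3] dq0.14 e0.000
[ 183.9   47.  -152.3] [ -4.2 -10.3   6.7] dq0.13 e0.000
[ 176.1   59.6 -170.4] [ -6.4 -15.4  10. ] dq0.13 e0.000
[ 168.2   72.2 -188.5] [ -8.5 -20.5  13.3] dq0.13 e0.000
[ 160.4   84.9 -206.6] [-10.6 -25.7  16.7] dq0.12 e0.000
[ 152.5   97.5 -224.8] [-12.7 -30.8  20. ] dq0.12 e0.000
[ 144.7  110.1 -242.9] [-14.8 -35.9  23.3] dq0.12 e0.000
[ 136.8  122.8 -261. ] [-16.9 -41.1  26.7] dq0.11 e0.000
[ 129.   135.4 -279.1] [-19.1 -46.2  30. ] dq0.11 e0.000
[ 121.1  148.  -297.2] [-21.2 -51.3  33.4] dq0.10 e0.000
[ 113.3  160.7 -315.3] [-23.3 -56.5  36.7] dq0.10 e0.000
[ 105.4  173.3 -333.4] [-25.4 -61.6  40. ] dq0.09 e0.000
q [-0.7906  0.0955  1.6567  0.      1.3894  0.7802]
```

Request:
arm_command(
  series=[
    {"x":15,"y":1.6,"z":-9,"rx":0,"ry":0,"rz":0},
    {"x":45,"y":5,"z":-26,"rx":0,"ry":0,"rz":0},
    {"x":78,"y":8.5,"z":-45,"rx":0,"ry":0,"rz":0},
    {"x":111,"y":12,"z":-65,"rx":0,"ry":0,"rz":0},
    {"x":144,"y":15.6,"z":-84,"rx":0,"ry":0,"rz":0},
    {"x":177,"y":19,"z":-103,"rx":0,"ry":0,"rz":0},
    {"x":200,"y":22,"z":-116,"rx":0,"ry":0,"rz":0},
    {"x":192,"y":34,"z":-134,"rx":-2.1,"ry":-5.1,"rz":3.3},
    {"x":184,"y":47,"z":-152,"rx":-4.2,"ry":-10.3,"rz":6.7},
    {"x":176,"y":60,"z":-170,"rx":-6.4,"ry":-15.4,"rz":10},
    {"x":168,"y":72,"z":-188,"rx":-8.5,"ry":-20.5,"rz":13.3},
    {"x":160,"y":85,"z":-207,"rx":-10.6,"ry":-25.7,"rz":16.7},
    {"x":152,"y":97,"z":-225,"rx":-12.7,"ry":-30.8,"rz":20},
    {"x":145,"y":110,"z":-243,"rx":-14.8,"ry":-35.9,"rz":23.3},
    {"x":137,"y":123,"z":-261,"rx":-16.9,"ry":-41.1,"rz":26.7},
    {"x":129,"y":135,"z":-279,"rx":-19.1,"ry":-46.2,"rz":30},
    {"x":121,"y":148,"z":-297,"rx":-21.2,"ry":-51.3,"rz":33.4},
    {"x":113,"y":161,"z":-315,"rx":-23.3,"ry":-56.5,"rz":36.7},
    {"x":105,"y":173,"z":-333,"rx":-25.4,"ry":-61.6,"rz":40},
    {"x":105,"y":173,"z":-333,"rx":-25.4,"ry":-61.6,"rz":40},
  ],
)

```text
time: 16.65
tool_pos: [0.3452, -0.2407, 0.3584]
tool_rot: [3.141, 0.004, -0.0]
contact_force: [0.4, 1.2, -1.3]
opening: 0.0439
grip_force: 29.9
```

Request:
arm_command(
  series=[
    {"x":0,"y":0,"z":0,"rx":0,"ry":0,"rz":0},
    {"x":0,"y":0,"z":0,"rx":0,"ry":0,"rz":0},
  ],
)

```text
time: 16.85
tool_pos: [0.3447, -0.2387, 0.3589]
tool_rot: [-3.14, -0.0, 0.002]
contact_force: [0.6, 0.7, -0.8]
opening: 0.0435
grip_force: 29.9
```

```bash
python3 - <<'E'
from kin import *
st()
P=read_camera("wrist");cv2.imwrite("pics/w4.png",P["pixels"])
for n in("press","press_mouth","press_home","plunger_top"):
  for d in mark_of(P,n)[:1]: print(n,np.round(d["point"],4),round(d["confidence"],2))
t=trace(P,"press");t2=trace(P,"plunger_top");print(len(t),len(t2))
np.savez("press_w.npz",px=P["pixels"],K=P["K"],k1=P["k1"],rvec=P["rvec"],tvec=P["tvec"],m=t[0]["pixels"] if t else 0)
E
```

```text
16.85 q [-0.7897  0.0946  1.6606  0.0015  1.3874  0.7792] p [ 0.3447 -0.2387  0.3589] rot [-3.1399 -0.0003  0.0017] F [ 0.5929  0.7383 -0.8384] open 0.04347156909923252 grip 29.918832778930664
press [ 0.4364 -0.243   0.0517] 0.21
press_mouth [ 0.4412 -0.2455  0.0513] 0.87
press_home [ 0.3519 -0.3541 -0.0009] 0.48
plunger_top [ 0.403  -0.2386  0.1656] 0.6
1 0
```

View pics/w4.png

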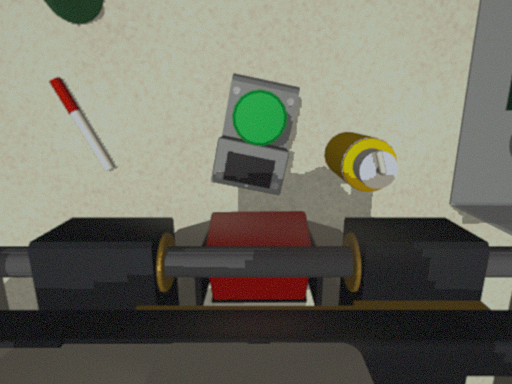

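```bash
python3 - <<'E'
from kin import *
P=dict(np.load("press_w.npz"));px=P["pixels"]=P["px"];P["k1"]=float(P["k1"])
hsv=cv2.cvtColor(px,cv2.COLOR_BGR2HSV)
g=(hsv[...,0]>45)&(hsv[...,0]<80)&(hsv[...,1]>150);g[:,:200]=0;g[:, 320:]=0
ys,xs=np.nonzero(g);(c,r)=cv2.minEnclosingCircle(np.c_[xs,ys].astype(np.float32))
print("head",bp(P,[c],.164),bp(P,[[xs.mean(),ys.mean()]],.164),"R",r, np.linalg.norm(bp(P,[[c[0]+r,c[1]]],.164)-bp(P,[c],.164)))
m=P["m"].astype(bool)
# fit by maximizing IoU of projected silhouette with press mask incl. grey + green
def corners(p):
    c,s=np.cos(p[2]),np.sin(p[2]);B=[]
    for x0,x1,z in((-.04,.028,.078),(.028,.076,.113)):
        B.append([[p[0]+c*x-s*y,p[1]+s*x+c*y,zz] for x in(x0,x1) for y in(-.0375,.0375) for zz in(0,z)])
    return B
M=cv2.morphologyEx((m|g).astype(np.uint8),cv2.MORPH_CLOSE,np.ones((3,3)))
def sil(p):
    im=np.zeros((384*4,512*4),np.uint8)
    for b in corners(p):
        h=cv2.convexHull(np.round(pr(P,b)*4+1.5).astype(np.int32));cv2.fillConvexPoly(im,h,255)
    a=np.linspace(0,2*np.pi,40);circ=np.c_[p[0]+.024*np.cos(a),p[1]+.024*np.sin(a),0*a+.164]
    cv2.fillConvexPoly(im,cv2.convexHull(np.round(pr(P,circ)*4+1.5).astype(np.int32)),255)
    return cv2.resize(im,(512,384),interpolation=cv2.INTER_AREA)/255.
from scipy.optimize import minimize
f=lambda v:np.abs(sil([v[0]/100,v[1]/100,v[2]/10])-M).sum()
best=min((minimize(f,[40.3,-24.0,y],method="Nelder-Mead",options=dict(initial_simplex=[[40.3,-24,y],[40.8,-24,y],[40.3,-23.5,y],[40.3,-24,y+.8]])) for y in(29,30,31)),key=lambda s:s.fun)
print(best.x,best.fun,M.sum())
p=[best.x[0]/100,best.x[1]/100,best.x[2]/10]
q=bp(P,[[234,75],[299,88]],.078);v=q[0]-q[1];print("front edge",q,np.linalg.norm(v),np.degrees(np.arctan2(v[1],v[0]))-90)
q=bp(P,[[218,138],[290,151]],.113);v=q[0]-q[1];print("step edge",q,np.linalg.norm(v),np.degrees(np.arctan2(v[1],v[0]))-90)
big=cv2.resize(px,None,fx=4,fy=4,interpolation=cv2.INTER_CUBIC)
for b in corners(p):
    h=cv2.convexHull(np.round(pr(P,b)*4+1.5).astype(np.int32));cv2.polylines(big,[h],True,(0,0,255),1)
cv2.imwrite("pics/fit.png",big[240:820,780:1280])
E
```

```text
head [[ 0.3308 -0.2373  0.164 ]] [[ 0.4029 -0.238   0.164 ]] R 109.5523910522461 0.09928673995482935
[ 40.2509 -23.7966  29.4086] 208.09019607843135 7714
front edge [[ 0.446  -0.2106  0.078 ]
 [ 0.4327 -0.281   0.078 ]] 0.0715809804746434 -10.673355141599842
step edge [[ 0.3817 -0.1958  0.113 ]
 [ 0.3686 -0.2696  0.113 ]] 0.07495866686031234 -10.082784328873899
```

View pics/fit.png

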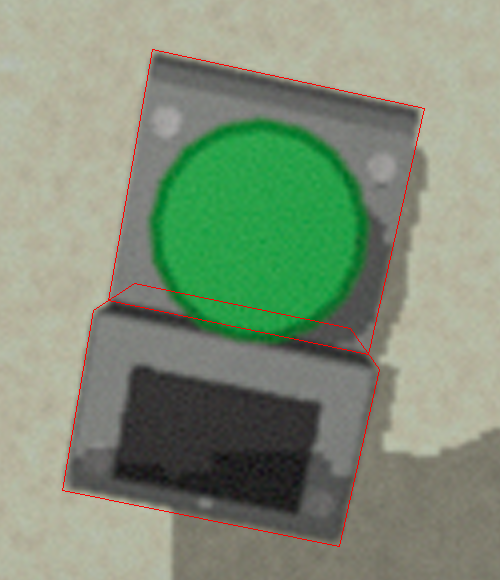

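```bash
cat > ins.py <<'E'
from kin import *
YAW=np.radians(168.6);u=np.array([np.cos(YAW),np.sin(YAW),0]);PC=np.array([.4025,-.238,.0495])
yw=np.cross([0,0,-1],-u);g=np.load("grip.npz");f=g["f"].copy();f[1]=0;zc=g["z"].copy();zc[1]=0;zc/=np.linalg.norm(zc)
yt=np.array([0,1,0.])
Rins=R.from_matrix(np.c_[-u,yw,np.cross(-u,yw)]@np.c_[zc,yt,np.cross(zc,yt)].T)
def tcp(depth,dz=0,dy=0): # depth of foot past the mouth
    foot=PC+u*(depth-.04)+np.array([0,0,dz])+yw*dy
    return foot-Rins.apply(f)
E
python3 - <<'E'
from ins import *
print(tcp(-.03),Rins.as_euler("xyz"))
rows([(tcp(-.03,.21),Rins),(tcp(-.03,.03),Rins)],[9,6])
E
```

```text
[ 0.5923 -0.2763  0.0923] [ 3.1416  0.4347 -0.199 ]
[27.5  4.1  6.4] [ 0.3 -2.8  1.3] dq0.08 e0.000
[55.   8.2 12.7] [ 0.6 -5.5  2.5] dq0.08 e0.000
[82.5 12.3 19.1] [ 0.8 -8.3  3.8] dq0.08 e0.000
[109.9  16.5  25.5] [  1.1 -11.    5. ] dq0.09 e0.000
[137.4  20.6  31.8] [  1.4 -13.8   6.3] dq0.10 e0.000
[164.9  24.7  38.2] [  1.7 -16.6   7.5] dq0.11 e0.000
[192.4  28.8  44.6] [  1.9 -19.3   8.8] dq0.12 e0.000
[219.9  32.9  51. ] [  2.2 -22.1  10. ] dq0.14 e0.000
[247.4  37.   57.3] [  2.5 -24.8  11.3] dq0.16 e0.000
[247.3  37.   87.3] [  2.5 -24.8  11.3] dq0.07 e0.000
[247.3  37.  117.3] [  2.5 -24.8  11.3] dq0.07 e0.000
[247.3  37.  147.3] [  2.5 -24.8  11.3] dq0.06 e0.000
[247.3  37.  177.3] [  2.5 -24.8  11.3] dq0.06 e0.000
[247.3  37.  207.3] [  2.5 -24.8  11.3] dq0.06 e0.000
[247.3  37.  237.3] [  2.5 -24.8  11.3] dq0.05 e0.000
q [-0.5044  0.9443  0.9603 -0.1274  1.6532  1.2817]
```

Request:
arm_command(
  series=[
    {"x":27,"y":4,"z":5,"rx":0.3,"ry":-2.8,"rz":1.3},
    {"x":55,"y":8,"z":12,"rx":0.6,"ry":-5.5,"rz":2.5},
    {"x":82,"y":12,"z":19,"rx":0.8,"ry":-8.3,"rz":3.8},
    {"x":110,"y":16.5,"z":25,"rx":1.1,"ry":-11,"rz":5},
    {"x":137,"y":20.6,"z":32,"rx":1.4,"ry":-13.8,"rz":6.3},
    {"x":165,"y":24.7,"z":38,"rx":1.7,"ry":-16.6,"rz":7.5},
    {"x":192,"y":28.8,"z":44,"rx":1.9,"ry":-19.3,"rz":8.8},
    {"x":220,"y":33,"z":51,"rx":2.2,"ry":-22.1,"rz":10},
    {"x":247.3,"y":37,"z":57,"rx":2.5,"ry":-24.8,"rz":11.3},
    {"x":247.3,"y":37,"z":87,"rx":2.5,"ry":-24.8,"rz":11.3},
    {"x":247.3,"y":37,"z":117,"rx":2.5,"ry":-24.8,"rz":11.3},
    {"x":247.3,"y":37,"z":147,"rx":2.5,"ry":-24.8,"rz":11.3},
    {"x":247.3,"y":37,"z":177,"rx":2.5,"ry":-24.8,"rz":11.3},
    {"x":247.3,"y":37,"z":207,"rx":2.5,"ry":-24.8,"rz":11.3},
    {"x":247.3,"y":37,"z":230,"rx":2.5,"ry":-24.8,"rz":11.3},
    {"x":247.3,"y":37,"z":237.3,"rx":2.5,"ry":-24.8,"rz":11.3},
    {"x":247.3,"y":37,"z":237.3,"rx":2.5,"ry":-24.8,"rz":11.3},
    {"x":247.3,"y":37,"z":237.3,"rx":2.5,"ry":-24.8,"rz":11.3},
  ],
)

```text
time: 19.0
tool_pos: [0.5928, -0.2767, 0.1233]
tool_rot: [3.141, 0.432, -0.2]
contact_force: [-0.3, -0.4, -0.9]
opening: 0.0435
grip_force: 29.9
```

```bash
python3 - <<'E'
from ins import *
st()
s=observe();Rt=R.from_euler("xyz",s["tool_rot"]);print("pred foot",s["tool_pos"]+Rt.apply(f),"axis",Rt.apply(zc))
S=read_camera("scene");T=read_camera("top")
out=[]
F=s["tool_pos"]+Rt.apply(f)
for P in(S,T):
    for n in("case_red","press_mouth"):
        for d in mark_of(P,n)[:1]: print(n,np.round(d["point"],4),round(d["confidence"],2))
    im=P["pixels"].copy()
    Rc=np.c_[np.cross(Rt.apply(yt),Rt.apply(zc)),Rt.apply(yt),Rt.apply(zc)]
    C=np.array([F+Rc@[a,b,c] for a in(-.013,.013) for b in(-.022,.022) for c in(0,.086,.12)])
    uv=pr(P,C);c=uv.mean(0).astype(int);x0,y0=c-[50,38]
    big=cv2.resize(im[y0:y0+75,x0:x0+100],None,fx=4,fy=4,interpolation=cv2.INTER_CUBIC)
    for i in range(12):
        for j in range(i):
            d=C[i]-C[j]; L=np.linalg.norm(d)
            if min(abs(L-k) for k in(.026,.044,.086,.034))<1e-4: cv2.line(big,*[tuple(int(v) for v in (uv[k]-[x0,y0])*4+1.5) for k in(i,j)],(0,255,0),1)
    out.append(big)
cv2.imwrite("pics/pre.png",np.vstack(out)[:600])
E
```

```text
19.0 q [-0.5048  0.9434  0.9585 -0.127   1.6536  1.282 ] p [ 0.5928 -0.2767  0.1233] rot [ 3.1411  0.4324 -0.2   ] F [-0.2702 -0.435  -0.9449] open 0.043520204080043784 grip 29.91891324520111
pred foot [ 0.4718 -0.2522  0.0802] axis [ 0.9801 -0.1985  0.0022]
case_red [ 0.4719 -0.2552  0.0752] 0.53
press_mouth [ 0.4431 -0.2471  0.0477] 0.77
case_red [ 0.6999  0.0336 -0.0037] 0.43
```

View pics/pre.png

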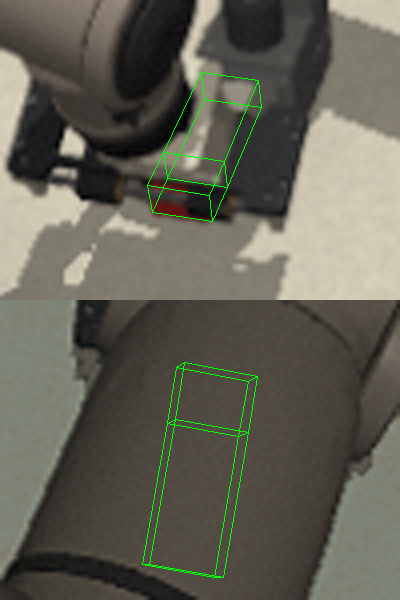

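```bash
python3 - <<'E'
from ins import *
print(tgt(tcp(-.012),Rins),tgt(tcp(-.03),Rins),tgt(tcp(.008),Rins))
E
```

```text
(array([-3.8, -0.2, 35.5]), array([-0. , -0.1, -0.1])) (array([12.6, -0.2, 28. ]), array([-0. , -0.1, -0.1])) (array([-21.9,  -0.2,  43.9]), array([-0. , -0.1, -0.1]))
```

Request:
arm_command(
  series=[
    {"x":7,"y":0,"z":15,"rx":0,"ry":-0.1,"rz":-0.1},
    {"x":12.6,"y":0,"z":28,"rx":0,"ry":-0.1,"rz":-0.1},
    {"x":12.6,"y":0,"z":28,"rx":0,"ry":-0.1,"rz":-0.1},
    {"x":6,"y":0,"z":31,"rx":0,"ry":-0.1,"rz":-0.1},
    {"x":-3.8,"y":0,"z":35.5,"rx":0,"ry":-0.1,"rz":-0.1},
    {"x":-10,"y":0,"z":38.5,"rx":0,"ry":-0.1,"rz":-0.1},
    {"x":-16,"y":0,"z":41.2,"rx":0,"ry":-0.1,"rz":-0.1},
    {"x":-19,"y":0,"z":42.6,"rx":0,"ry":-0.1,"rz":-0.1},
    {"x":-21.9,"y":0,"z":43.9,"rx":0,"ry":-0.1,"rz":-0.1},
    {"x":-21.9,"y":0,"z":43.9,"rx":0,"ry":-0.1,"rz":-0.1},
  ],
)

```text
time: 20.3
tool_pos: [0.5546, -0.2688, 0.0916]
tool_rot: [-3.141, 0.436, -0.198]
contact_force: [0.8, 0.3, -2.0]
opening: 0.0442
grip_force: 29.9
```

```bash
python3 - <<'E'
from ins import *
st(); s=observe();Rt=R.from_euler("xyz",s["tool_rot"]);F=s["tool_pos"]+Rt.apply(f);print("foot",F,"depth",(F-PC)@u+.04,"F along u,y",s["contact_force"]@u,s["contact_force"]@yw)
print(tgt(tcp(.025),Rins),tgt(tcp(.060),Rins),tgt(tcp(.069),Rins))
E
```

```text
20.3 q [-0.5208  0.9079  1.1345 -0.1337  1.5161  1.2837] p [ 0.5546 -0.2688  0.0916] rot [-3.1406  0.4361 -0.1979] F [ 0.772   0.2633 -1.9669] open 0.04418889523236201 grip 29.91891324520111
foot [ 0.4333 -0.2444  0.049 ] depth 0.008512761323723389 F along u,y -0.7047415656347609 -0.41073324990655014
(array([-15.3,  -0.1,   6.3]), array([-0. ,  0.1,  0.1])) (array([-47. ,  -0.2,  21.1]), array([-0. ,  0.1,  0.1])) (array([-55.2,  -0.2,  24.9]), array([-0. ,  0.1,  0.1]))
```

Request:
arm_command(
  series=[
    {"x":-4,"y":0,"z":1.2,"rx":0,"ry":0,"rz":0},
    {"x":-8,"y":0,"z":3,"rx":0,"ry":0,"rz":0},
    {"x":-12,"y":0,"z":4.8,"rx":0,"ry":0,"rz":0},
    {"x":-15.3,"y":0,"z":6.3,"rx":0,"ry":0,"rz":0},
    {"x":-15.3,"y":0,"z":6.3,"rx":0,"ry":0,"rz":0},
  ],
)

```text
time: 20.8
tool_pos: [0.5381, -0.2654, 0.0923]
tool_rot: [-3.141, 0.436, -0.198]
contact_force: [-0.2, -0.1, -0.3]
opening: 0.0439
grip_force: 29.9
```

```bash
python3 - <<'E'
from ins import *
st(); s=observe();Rt=R.from_euler("xyz",s["tool_rot"]);F=s["tool_pos"]+Rt.apply(f);print("foot",F,"depth",(F-PC)@u+.04,"F along u,y",s["contact_force"]@u,s["contact_force"]@yw,s["torque"])
print(tgt(tcp(.060),Rins),tgt(tcp(.069),Rins))
E
```

```text
20.8 q [-0.5284  0.8793  1.1967 -0.1371  1.4822  1.2816] p [ 0.5381 -0.2654  0.0923] rot [-3.1405  0.4364 -0.1979] F [-0.1566 -0.055  -0.3369] open 0.04387545721002805 grip 29.918847978115082
foot [ 0.4168 -0.241   0.0497] depth 0.02535850523201582 F along u,y 0.14264598556174143 0.0849126114286364 [-0.0971 -0.2199 -0.0369]
(array([-31.5,  -0.1,  14.7]), array([-0. ,  0.1,  0.1])) (array([-39.6,  -0.1,  18.5]), array([-0. ,  0.1,  0.1]))
```

Sliding in freely. Continue to nearly home.

Request:
arm_command(
  series=[
    {"x":-6,"y":0,"z":2.8,"rx":0,"ry":0,"rz":0},
    {"x":-12,"y":0,"z":5.6,"rx":0,"ry":0,"rz":0},
    {"x":-18,"y":0,"z":8.4,"rx":0,"ry":0,"rz":0},
    {"x":-24,"y":0,"z":11.2,"rx":0,"ry":0,"rz":0},
    {"x":-28,"y":0,"z":13,"rx":0,"ry":0,"rz":0},
    {"x":-31.5,"y":0,"z":14.7,"rx":0,"ry":0,"rz":0},
    {"x":-31.5,"y":0,"z":14.7,"rx":0,"ry":0,"rz":0},
  ],
)

```text
time: 21.5
tool_pos: [0.504, -0.2586, 0.0923]
tool_rot: [-3.141, 0.436, -0.198]
contact_force: [-0.3, 0.4, -2.1]
opening: 0.044
grip_force: 29.9
```

```bash
python3 - <<'E'
from ins import *
st(); s=observe();Rt=R.from_euler("xyz",s["tool_rot"]);F=s["tool_pos"]+Rt.apply(f);print("foot",F,"depth",(F-PC)@u+.04,"F along u,y",s["contact_force"]@u,s["contact_force"]@yw,s["torque"])
print(tgt(tcp(.066),Rins),tgt(tcp(.070),Rins))
E
```

```text
21.5 q [-0.5453  0.8253  1.3191 -0.1452  1.4124  1.2768] p [ 0.504  -0.2586  0.0923] rot [-3.1405  0.4363 -0.1979] F [-0.2604  0.3918 -2.0849] open 0.044013127703606686 grip 29.918811321258545
foot [ 0.3828 -0.2342  0.0497] depth 0.060064651577923046 F along u,y 0.33271976924588015 -0.33256201886278886 [-0.1419 -0.2242 -0.0281]
(array([-5.4, -0.2,  2.5]), array([-0. ,  0.1,  0.1])) (array([-9.1, -0.2,  4.2]), array([-0. ,  0.1,  0.1]))
```

Request:
arm_command(
  series=[
    {"x":-2,"y":0,"z":0.9,"rx":0,"ry":0,"rz":0},
    {"x":-4,"y":0,"z":1.8,"rx":0,"ry":0,"rz":0},
    {"x":-5.5,"y":0,"z":2.5,"rx":0,"ry":0,"rz":0},
    {"x":-6.4,"y":0,"z":3,"rx":0,"ry":0,"rz":0},
    {"x":-7.3,"y":0,"z":3.4,"rx":0,"ry":0,"rz":0},
    {"x":-7.3,"y":0,"z":3.4,"rx":0,"ry":0,"rz":0},
  ],
)

```text
time: 22.1
tool_pos: [0.4971, -0.2573, 0.0924]
tool_rot: [-3.141, 0.434, -0.198]
contact_force: [3.2, -0.9, -0.7]
opening: 0.044
grip_force: 29.9
```

Request:
arm_command(
  series=[
    {"x":-0.9,"y":0,"z":0.4,"rx":0,"ry":0,"rz":0},
    {"x":-1.8,"y":0,"z":0.8,"rx":0,"ry":0,"rz":0},
    {"x":-1.8,"y":0,"z":0.8,"rx":0,"ry":0,"rz":0},
  ],
)

```text
time: 22.4
tool_pos: [0.4968, -0.2573, 0.0928]
tool_rot: [3.141, 0.429, -0.198]
contact_force: [9.9, -1.4, -0.5]
opening: 0.0442
grip_force: 29.9
```

```bash
cat > now.py <<'E'
from ins import *
st(); s=observe();Rt=R.from_euler("xyz",s["tool_rot"]);F=s["tool_pos"]+Rt.apply(f);print("foot",F,"depth",(F-PC)@u+.04,"F along u,y",s["contact_force"]@u,s["contact_force"]@yw,s["torque"])
E
python3 now.py
```

```text
22.4 q [-0.5497  0.8103  1.3487 -0.1463  1.3904  1.2756] p [ 0.4968 -0.2573  0.0928] rot [ 3.1414  0.4293 -0.1985] F [ 9.9044 -1.4311 -0.5373] open 0.04421748031662513 grip 29.88488495349884
foot [ 0.3759 -0.233   0.0494] depth 0.06711490431733307 F along u,y -9.99182276035997 -0.5548411552994397 [-0.2167 -1.3927 -0.2844]
```

Request:
arm_command(
  series=[
    {"x":0,"y":0,"z":0,"rx":0,"ry":0,"rz":0},
    {"x":0,"y":0,"z":0,"rx":0,"ry":0,"rz":0},
    {"x":0,"y":0,"z":0,"rx":0,"ry":0,"rz":0},
    {"x":0,"y":0,"z":0,"rx":0,"ry":0,"rz":0},
    {"x":0,"y":0,"z":-5,"rx":0,"ry":0,"rz":0},
    {"x":0,"y":0,"z":-25,"rx":0,"ry":0,"rz":0},
    {"x":0,"y":0,"z":-60,"rx":0,"ry":0,"rz":0},
    {"x":0,"y":0,"z":-105,"rx":0,"ry":0,"rz":0},
    {"x":0,"y":0,"z":-150,"rx":0,"ry":0,"rz":0},
    {"x":0,"y":0,"z":-200,"rx":0,"ry":0,"rz":0},
    {"x":0,"y":0,"z":-200,"rx":0,"ry":0,"rz":0},
  ],
  hand=66,
)

```text
time: 23.5
tool_pos: [0.5804, -0.2744, 0.2809]
tool_rot: [3.138, 0.422, -0.199]
contact_force: [-0.3, 0.5, 0.1]
opening: 0.0662
grip_force: 0.0
```

```bash
python3 - <<'E'
from ins import *
st()
Rd=rot([0,0,-1],yw)
rows([(np.array([.402,-.238,.27]),Rd)],[7])
S=read_camera("scene");W=read_camera("wrist");T=read_camera("top")
for P in(S,T,W):
    for d in mark_of(P,"case_red")[:1]: print("red",np.round(d["point"],4),round(d["confidence"],2))
print("home exp",PC+u*.028)
C=np.array([PC+u*(.028-l) for l in(0,.086,.12)])
b=S["pixels"];c=pr(S,C).mean(0).astype(int)
def ov(P):
    uv=pr(P,[PC+u*(.028-l)+yw*y+[0,0,z] for l in(.068,.086,.12) for y in(-.022,.022) for z in(-.013,.013)])
    c=uv.mean(0).astype(int);x0=max(c[0]-50,0);y0=max(c[1]-38,0);im=cv2.resize(P["pixels"][y0:y0+75,x0:x0+100],None,fx=4,fy=4,interpolation=cv2.INTER_CUBIC)
    for v in uv: cv2.circle(im,tuple(int(t) for t in (v-[x0,y0])*4+1.5),2,(0,255,0),-1)
    return cv2.resize(im,(400,300))
cv2.imwrite("pics/in.png",np.hstack([ov(S),ov(W)]))
E
```

```text
23.5 q [-0.5099  0.7968  0.824  -0.1378  1.9208  1.2382] p [ 0.5804 -0.2744  0.2809] rot [ 3.1377  0.4223 -0.1992] F [-0.3427  0.4743  0.1405] open 0.06622493061744532 grip 0.0
[-23.1  -0.1  12.1] [0.  3.5 0. ] dq0.16 e0.000
[-46.2  -0.2  24.2] [0.1 6.9 0. ] dq0.14 e0.000
[-69.3  -0.3  36.2] [ 0.1 10.4  0. ] dq0.13 e0.000
[-92.4  -0.4  48.3] [ 0.1 13.8  0. ] dq0.12 e0.000
[-115.5   -0.5   60.4] [ 0.2 17.3  0. ] dq0.11 e0.000
[-138.6   -0.6   72.5] [ 0.2 20.7  0. ] dq0.11 e0.000
[-161.7   -0.7   84.6] [ 0.2 24.2  0. ] dq0.10 e0.000
q [-0.6988  0.2574  1.7109 -0.      1.1733  1.0709]
home exp [ 0.3751 -0.2325  0.0495]
```

View pics/in.png

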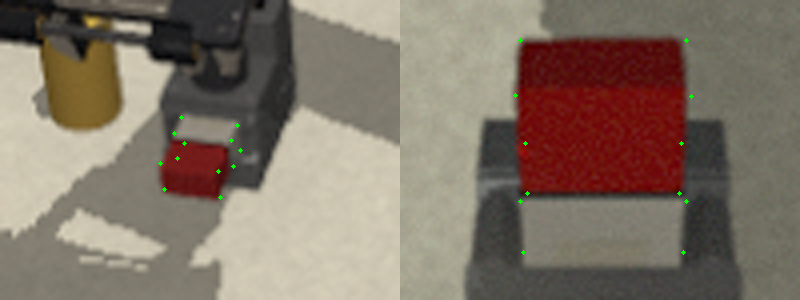

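```bash
python3 - <<'E'
from ins import *
s=observe();Rt=R.from_euler("xyz",s["tool_rot"]);z=Rt.apply([0,0,1])
t=lambda out:PC+u*(-.04-.052-out)+[0,0,.002]-.0655*z
R0=Rt
for o,dz in((.035,.1),(.035,0),(.014,0),(.008,0)): print(o,dz,tgt(t(o)+[0,0,dz],Rt))
S=read_camera("wrist")
# press outline near mouth, relative check
for n,x,y,zz in(("roofL",-.04,.0375,.078),("roofR",-.04,-.0375,.078),("capedge",-.058,0,.0625),("end",-.092,0,.0625),("end15",-.092,0,.061)):
    print(n,pr(S,[PC*[1,1,0]+u*x+np.array([-u[1],u[0],0])*y+[0,0,zz]]))
px=S["pixels"];c=pr(S,[PC*[1,1,0]+u*-.092+[0,0,.0625]])[0].astype(int)
print(c,[(r,px[r,c[0]].tolist()) for r in range(c[1]-6,c[1]+20)])
cl=pr(S,[PC*[1,1,0]+u*-.04+np.array([-u[1],u[0],0])*.032+[0,0,.078]])[0].astype(int)
print(cl,[(r,px[r,cl[0]].tolist()) for r in range(cl[1]-8,cl[1]+9)])
E
```

```text
0.035 0.1 (array([ 5.4,  0.1, 65.1]), array([0., 0., 0.]))
0.035 0 (array([ 48. ,   0.3, 155.6]), array([0., 0., 0.]))
0.014 0 (array([ 29. ,   0.3, 164.5]), array([0., 0., 0.]))
0.008 0 (array([ 23.5,   0.3, 167.1]), array([0., 0., 0.]))
roofL [[295.3926 215.6233]]
roofR [[223.5596 215.4485]]
capedge [[259.5184 192.7911]]
end [[259.6087 165.991 ]]
end15 [[259.609  165.1192]]
[259 165] [(159, [29, 17, 91]), (160, [11, 14, 88]), (161, [19, 19, 89]), (162, [15, 20, 88]), (163, [8, 9, 88]), (164, [8, 22, 107]), (165, [28, 20, 117]), (166, [8, 14, 111]), (167, [9, 13, 112]), (168, [11, 7, 112]), (169, [8, 19, 113]), (170, [31, 34, 118]), (171, [8, 6, 112]), (172, [8, 9, 110]), (173, [20, 23, 112]), (174, [28, 21, 118]), (175, [17, 18, 118]), (176, [8, 13, 114]), (177, [9, 15, 114]), (178, [33, 33, 121]), (179, [12, 15, 115]), (180, [8, 15, 111]), (181, [9, 12, 112]), (182, [9, 7, 109]), (183, [10, 16, 116]), (184, [10, 7, 109])]
[290 215] [(207, [59, 60, 59]), (208, [63, 67, 69]), (209, [71, 76, 74]), (210, [66, 69, 72]), (211, [66, 68, 66]), (212, [62, 67, 66]), (213, [64, 70, 69]), (214, [71, 72, 74]), (215, [65, 65, 70]), (216, [67, 73, 69]), (217, [66, 70, 71]), (218, [57, 65, 62]), (219, [54, 60, 63]), (220, [66, 68, 69]), (221, [69, 71, 72]), (222, [73, 77, 78]), (223, [76, 76, 76])]
```

The case's end edge is seen within 1.6 mm of where it should be when fully home, and the stop was felt at 10 N. Next is the plunger.

Request:
arm_command(
  series=[
    {"x":-23,"y":0,"z":12,"rx":0,"ry":3.5,"rz":0},
    {"x":-46,"y":0,"z":24,"rx":0,"ry":6.9,"rz":0},
    {"x":-69,"y":0,"z":36,"rx":0,"ry":10.4,"rz":0},
    {"x":-92,"y":0,"z":48,"rx":0,"ry":13.8,"rz":0},
    {"x":-115,"y":0,"z":60,"rx":0,"ry":17.3,"rz":0},
    {"x":-138.6,"y":-0.6,"z":72,"rx":0.2,"ry":20.7,"rz":0},
    {"x":-161.7,"y":-0.7,"z":84.6,"rx":0.2,"ry":24.2,"rz":0},
    {"x":-161.7,"y":-0.7,"z":84.6,"rx":0.2,"ry":24.2,"rz":0},
    {"x":-161.7,"y":-0.7,"z":84.6,"rx":0.2,"ry":24.2,"rz":0},
  ],
  hand=0,
)

```text
time: 24.75
tool_pos: [0.3984, -0.237, 0.2654]
tool_rot: [-3.138, 0.014, -0.2]
contact_force: [0.5, 0.1, -0.7]
opening: 0.0012
grip_force: 0.0
```

```bash
python3 - <<'E'
from ins import *
st()
Rd=rot([0,0,-1],yw);print(tgt([.4025,-.238,.2135],Rd))
E
```

```text
24.75 q [-0.7005  0.2622  1.7182 -0.0033  1.1752  1.0717] p [ 0.3984 -0.237   0.2654] rot [-3.1375  0.0138 -0.2   ] F [ 0.5243  0.0806 -0.6598] open 0.0012080989327504287 grip 0.0
(array([ 4.9,  0.4, 51.9]), array([-0.2,  0.8, -0.1]))
```

Request:
arm_command(
  series=[
    {"x":4,"y":0,"z":15,"rx":0,"ry":0.8,"rz":0},
    {"x":4.5,"y":0,"z":28,"rx":0,"ry":0.8,"rz":0},
    {"x":4.5,"y":0,"z":36,"rx":0,"ry":0.8,"rz":0},
    {"x":4.5,"y":0,"z":41,"rx":0,"ry":0.8,"rz":0},
    {"x":4.5,"y":0,"z":46,"rx":0,"ry":0.8,"rz":0},
    {"x":4.5,"y":0,"z":50,"rx":0,"ry":0.8,"rz":0},
    {"x":4.5,"y":0,"z":50,"rx":0,"ry":0.8,"rz":0},
  ],
)

```text
time: 25.45
tool_pos: [0.4036, -0.2378, 0.2159]
tool_rot: [-3.138, -0.002, -0.199]
contact_force: [-0.2, 2.4, 10.1]
opening: 0.0005
grip_force: 4.9
```

```bash
python3 now.py
```

```text
25.45 q [-0.6985  0.3217  1.7879  0.0049  1.0321  1.0685] p [ 0.4036 -0.2378  0.2159] rot [-3.1378 -0.0019 -0.1987] F [-0.2334  2.3761 10.0909] open 0.00047044366819631997 grip 4.903212388744578
foot [ 0.3116 -0.2189  0.1248] depth 0.13288613551823458 F along u,y 0.6984810076125144 -2.2830591372306217 [0.3491 0.2809 0.0303]
```

Spring force 10 N, close to the stop. Press a little further, checking the force.

Request:
arm_command(
  series=[
    {"x":0,"y":0,"z":1.5,"rx":0,"ry":0,"rz":0},
    {"x":0,"y":0,"z":3,"rx":0,"ry":0,"rz":0},
    {"x":0,"y":0,"z":3.5,"rx":0,"ry":0,"rz":0},
    {"x":0,"y":0,"z":3.5,"rx":0,"ry":0,"rz":0},
  ],
)

```text
time: 25.85
tool_pos: [0.4036, -0.2377, 0.2136]
tool_rot: [-3.138, -0.003, -0.199]
contact_force: [-3.1, 3.6, 16.8]
opening: 0.0003
grip_force: 8.5
```

```bash
python3 now.py
```

```text
25.85 q [-0.6984  0.3241  1.7916  0.0048  1.025   1.0685] p [ 0.4036 -0.2377  0.2136] rot [-3.1384 -0.0028 -0.1986] F [-3.1417  3.6357 16.8253] open 0.00033661225899669987 grip 8.496998723130673
foot [ 0.3117 -0.219   0.1225] depth 0.13279750406417978 F along u,y 3.798302664746484 -2.942980571469786 [0.6226 0.7332 0.0019]
```

Request:
arm_command(
  series=[
    {"x":0,"y":0,"z":1,"rx":0,"ry":0,"rz":0},
    {"x":0,"y":0,"z":1,"rx":0,"ry":0,"rz":0},
    {"x":0,"y":0,"z":1,"rx":0,"ry":0,"rz":0},
  ],
)

```text
time: 26.15
tool_pos: [0.4036, -0.2377, 0.2135]
tool_rot: [-3.139, -0.003, -0.199]
contact_force: [-4.2, 6.2, 25.8]
opening: 0.0003
grip_force: 12.6
```

Request:
arm_command(
  series=[
    {"x":0,"y":0,"z":-10,"rx":0,"ry":0,"rz":0},
    {"x":0,"y":0,"z":-30,"rx":0,"ry":0,"rz":0},
    {"x":0,"y":0,"z":-70,"rx":0,"ry":0,"rz":0},
    {"x":-40,"y":0,"z":-110,"rx":0,"ry":0,"rz":0},
    {"x":-70,"y":0,"z":-140,"rx":0,"ry":0,"rz":0},
    {"x":-70,"y":0,"z":-140,"rx":0,"ry":0,"rz":0},
    {"x":-70,"y":0,"z":-140,"rx":0,"ry":0,"rz":0},
  ],
)

```text
time: 26.85
tool_pos: [0.334, -0.2245, 0.3514]
tool_rot: [-3.139, -0.003, -0.2]
contact_force: [-0.1, 0.7, 0.1]
opening: 0.0003
grip_force: 0.0
```

```bash
python3 - <<'E'
from ins import *
st()
W=read_camera("wrist");T=read_camera("top");S=read_camera("scene")
def ov(P,h):
    uv=pr(P,[PC+u*(.028-l)+yw*y+[0,0,z] for l in(.12,) for y in(-.022,.022) for z in(-.0145,.0115)]+[PC+[0,0,.164-.0495]])
    c=uv.mean(0).astype(int);x0=max(c[0]-h*4//3,0);y0=max(c[1]-h,0);k=300/(2*h);im=cv2.resize(P["pixels"][y0:y0+2*h,x0:x0+h*8//3],(400,300),interpolation=cv2.INTER_CUBIC)
    for v in uv: cv2.circle(im,tuple(int(t) for t in (v-[x0,y0])*k+k/2),2,(0,0,255),-1)
    return im
cv2.imwrite("pics/fin.png",np.vstack([np.hstack([ov(W,75),ov(T,40)]),np.hstack([ov(S,40),ov(S,110)])]))
for P in(W,T,S):
  for n in("case_red","plunger_top"):
    for d in mark_of(P,n)[:1]: print(n,np.round(d["point"],4),round(d["confidence"],2))
print("home",PC+u*.028)
px=W["pixels"];c=pr(W,[PC*[1,1,0]+u*-.092+[0,0,.061]])[0];i=c.astype(int)
print(c,[(r,px[r,i[0]].tolist()) for r in range(i[1]-7,i[1]+6)])
E
```

```text
26.85 q [-0.7851  0.0653  1.714   0.0038  1.3617  0.9846] p [ 0.334  -0.2245  0.3514] rot [-3.1388 -0.0026 -0.1997] F [-0.1244  0.7162  0.1253] open 0.00029465593196633825 grip 0.0
plunger_top [ 0.4046 -0.2356  0.1607] 0.96
plunger_top [ 0.4035 -0.2399  0.1664] 0.82
case_red [ 0.3763 -0.2357  0.0444] 0.6
plunger_top [ 0.4011 -0.24    0.1667] 0.68
home [ 0.3751 -0.2325  0.0495]
[259.7797  15.9426] [(8, [146, 168, 167]), (9, [146, 168, 170]), (10, [151, 171, 175]), (11, [153, 171, 169]), (12, [158, 179, 176]), (13, [159, 178, 172]), (14, [158, 179, 171]), (15, [150, 170, 167]), (16, [108, 123, 154]), (17, [50, 61, 170]), (18, [35, 39, 180]), (19, [31, 38, 178]), (20, [40, 42, 179])]
```

View pics/fin.png

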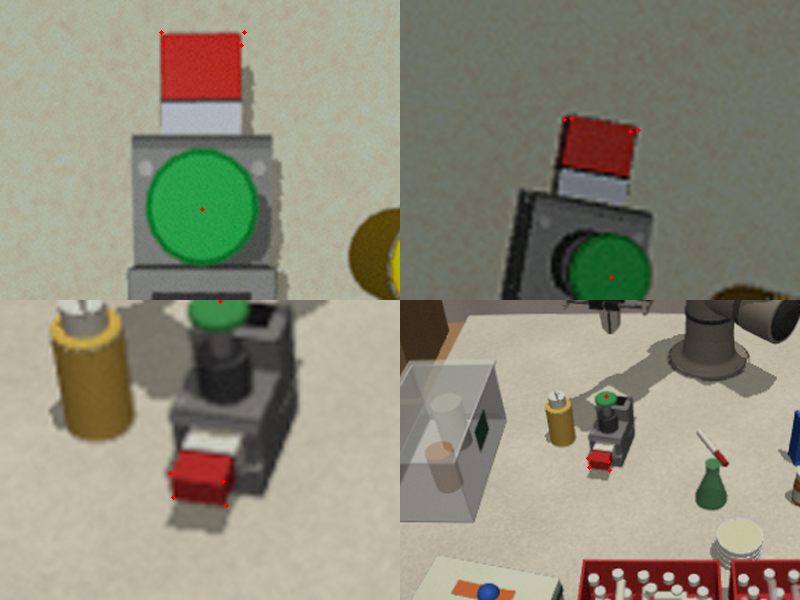

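The final views show the case home. Its outer edge is at row 16 where row 15.9 is expected. The plunger reached its stop at 25.8 N and is back up, and the arm is clear.

```bash
python3 -c "
from cell import *
print(hand_in())"
```

```text
the job is handed in; nothing more can be done
None
```

The red case is fully home in the press guide, lying flat with its cap sticking out. I pressed the plunger to its stop and it sprang back up. The arm is clear, and I handed the job in at about 27 s; no verdict was returned.

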